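# Make up a spacer stack and nest the tins in the tool store

## Robot

A 7-joint arm with a two-finger parallel gripper is mounted at the origin on the work surface. World frame = base frame: x ahead of the robot, y to its left, z up, the work surface at z = 0. Lengths are in mm, angles in rad, forces in N, time in s.
With the tool pointing down it reaches from about 400 to 875 mm from the base axis. Payload 19.3 kg.
Tool frame: the origin (TCP) lies midway between the tips of the shut fingers; the grasp point (between the pads) lies 19 mm behind it (grip_depth is the distance from the TCP to the grasp point, in mm); z points along the fingers, y is the direction in which the jaws open and shut (so a half turn about z gives the same grasp; the last joint's range is limited). The gripper opens to 85 mm and grips with 20 to 120 N. Pads are 22 mm wide; open, the fingers measure 114 mm over their backs; the gripper's body (76 mm by 85 mm) begins 54 mm behind the grasp point. The pads swing forward as they close: fully open they stand 13 mm farther back than shut.
Start: joints at [1.059, 0.521, -0.036, 1.599, 0.021, 1.021, -0.113], TCP at [267.202, -564.994, 231.291] pointing down, gripper open.
Joint ranges: [-2.91, 2.91], [-0.3, 2.13], [-1.5, 1.42], [0.17, 2.43], [-1.26, 4.41], [0.16, 1.93], [-2.52, 2.52]. Speed limits (rad/s): [1.89, 1.89, 2.39, 2.39, 3.01, 3.01, 3.01].

## Interface

Orientations are given as a rotation vector (axis times angle).
In Python, from rig import read_state, read_camera, get_calibration, job_done, grip_depth gives the robot as it stands. The module is installed in compiled form; this text tells all that it offers.
- The arm moves only by the shell command python3 -m crank 'ROWS'. ROWS is JSON, a list that holds one entry, the list of rows, each a list of 7 numbers: the turn, a rotation vector about the tool's x, y, z in rad, then the shift along the tool's x, y, z in cm, then the finger opening in cm, from 0 to 8.54. In form: [[[rx, ry, rz, x, y, z, grip], ...]]. A call has 1 to 8 rows; each row shifts and turns the commanded pose from where the row before left it, along the tool's axes as they then stand; what a row does not reach is not made up. A row lasts 1/10 s, in which the tool goes at most 50 mm and 8.59 degrees, less where a joint would pass 70% of its speed; a pose out of reach is approached as far as the arm can. A call with a gripper value outside its range is refused whole. The fingers move at their own pace and stop on an object; the grip force is fixed at half the most. Time passes only in rows, so rows that do not move let the fingers close. It gives the time, the measured TCP pose, the force and the opening at its end, in the units of the state.
- read_state(): the state, without advancing time (a new reading comes with each control period).
- read_camera(name): name is "side" or "top" or "wrist"; returns the picture (384x512x3 uint8, blue, green, red); there is no depth.
- get_calibration(name): a dict with "fov_y" (degrees; the focal length in pixels is half the picture's height over the tangent of half this angle, whatever the lens; pixels are square), "cx", "cy" (the principal point, pixels), "distortion" ([k1, k2, p1, p2, k3] as OpenCV has them; the pictures are not rectified), "R" (3x3) and "t" (3): a world point X has camera coordinates R X + t; the wrist camera has in their place "T_tool_cam" (4x4, takes a point from camera to tool coordinates, whose origin is the TCP and whose axes are the flange's). Camera axes: x right, y down, z forward; pixel columns grow to the right and rows downward; lengths in mm; the calibration is good to about 2 mm. A picture is of the moment at which its call begins: read the wrist's pose just before it. get_calibration takes no time and is no camera call.
- job_done(): hands the job in, once; it reports no verdict.
The state is a dict: "time": time; "joints": joint angles; "qd": joint speeds; "effort": joint torques, N m; "ee_pos": TCP position; "eef_rot": TCP orientation; "ft_force": force on the tool from outside, world axes, zero at the start; "torque": the same for the moment, N m; "width": finger opening in mm.
Only numpy, scipy, OpenCV 4.12 (cv2) and the standard library are available. Lean on these libraries where they do the work, as an engineer would, in place of code of your own. Each camera call takes 0.05 s, during which the arm holds its last target. There are 200 camera calls.

## Task

First nest the three empty tins in size order, upright and fully down: the medium one inside the large one and the small one inside the medium one. Then stack spacer discs flat inside the slotted tube until the top of the stack is level with the top of the black gauge post that stands on the tube's foot, no higher and no lower, and put every disc that is left over into the small tin. Do not disturb the oil bottle, the wooden crate or the screwdriver.

Things in the scene. Friction and masses are not known exactly. Their poses are not given: they have to be found in the camera images.
- tube: Upright aluminium tube, fixed, on a steel foot 90 x 90 x 8 mm. Origin: centre of the foot's underside. Bore 41 mm; two curved walls 5 mm thick at its own +x and -x, tops 86 mm above the bench; between them two open slots 32 mm wide face its own +y and -y, so fingers holding a disc across its y can go down with it. Discs rest on a pedestal 34 mm across inside, 20 mm above the bench.
- post_low: Fixed black round gauge post, 14 mm across, the shorter: its flat top is 68 mm above the bench. Origin: on its axis, at the bench. One of the two posts stands on the tube's foot, against the wall at the tube's own +x (36 mm from the tube's axis): its top is the mark, level with 4 stacked discs. The other post is parked well away on the bench, not in use.
- post_high: Fixed black round gauge post, 14 mm across, the taller: its flat top is 80 mm above the bench. Origin: on its axis, at the bench. One of the two posts stands on the tube's foot, against the wall at the tube's own +x (36 mm from the tube's axis): its top is the mark, level with 5 stacked discs. The other post is parked well away on the bench, not in use.
- disc1: Loose bare steel spacer disc, 36 mm across, 12 mm thick, about 90 g; all the discs are alike. Lies flat on the bench at the start. Origin: its centre (6 mm above its underside); z is its axis. None if absent (5 to 7 of the 7 are present).
- disc2: Loose bare steel spacer disc, 36 mm across, 12 mm thick, about 90 g; all the discs are alike. Lies flat on the bench at the start. Origin: its centre (6 mm above its underside); z is its axis. None if absent (5 to 7 of the 7 are present).
- disc3: Loose bare steel spacer disc, 36 mm across, 12 mm thick, about 90 g; all the discs are alike. Lies flat on the bench at the start. Origin: its centre (6 mm above its underside); z is its axis. None if absent (5 to 7 of the 7 are present).
- disc4: Loose bare steel spacer disc, 36 mm across, 12 mm thick, about 90 g; all the discs are alike. Lies flat on the bench at the start. Origin: its centre (6 mm above its underside); z is its axis. None if absent (5 to 7 of the 7 are present).
- disc5: Loose bare steel spacer disc, 36 mm across, 12 mm thick, about 90 g; all the discs are alike. Lies flat on the bench at the start. Origin: its centre (6 mm above its underside); z is its axis. None if absent (5 to 7 of the 7 are present).
- disc6: Loose bare steel spacer disc, 36 mm across, 12 mm thick, about 90 g; all the discs are alike. Lies flat on the bench at the start. Origin: its centre (6 mm above its underside); z is its axis. None if absent (5 to 7 of the 7 are present).
- disc7: Loose bare steel spacer disc, 36 mm across, 12 mm thick, about 90 g; all the discs are alike. Lies flat on the bench at the start. Origin: its centre (6 mm above its underside); z is its axis. None if absent (5 to 7 of the 7 are present).
- tin_large: Open round grey tin with straight sides, the widest and lowest: outside diameter 130 mm, inside 116 mm, wall 7 mm, height 32 mm, floor 6 mm thick, about 350 g. Origin: centre of its underside, z up.
- tin_medium: Open round grey tin with straight sides, the middle one: outside diameter 98 mm, inside 82 mm, wall 8 mm, height 48 mm, floor 6 mm thick, about 150 g. Origin: centre of its underside, z up. Too wide to hold across; can be pinched by its wall. In place inside the large tin its rim is 54 mm above the bench.
- tin_small: Open round grey tin with straight sides, the narrowest and tallest: outside diameter 68 mm, inside 60 mm, wall 4 mm, height 62 mm, floor 6 mm thick, about 100 g. Origin: centre of its underside, z up. Can be held across from outside. In place inside the nested medium tin its rim is 74 mm above the bench.
- oil_bottle: Bystander: grey oil bottle, 60 mm across, 150 mm tall. Origin: centre of its underside.
- drill_crate: Bystander: open wooden crate, 100 x 180 x 60 mm. Origin: centre of its underside.
- drift: Bystander: screwdriver lying on the bench. Origin under its middle.

How it is judged (in metres and radians):
On the way, in this order (a step that is already met when the one before it is completed fails the run):
1. the three tins are nested in size order (horizontal distance between tin_medium and tin_large below 0.013 m and z of tin_medium in the frame of tin_large between 0.003 and 0.01 m and horizontal distance between tin_small and tin_medium below 0.011 m and z of tin_small in the frame of tin_medium between 0.003 and 0.01 m and angle between each of tin_large, tin_medium, tin_small's own z axis and vertical below 0.1 rad), for 0.3 s.
2. the stack of discs in the tube is level with the mark and let go (((horizontal distance between post_low and tube below 0.06 m and ((horizontal distance between disc1 and tube below 0.007 m and angle between the z axis of disc1 and the z axis of tube, either way round below 0.12 rad and z of disc1 in the frame of tube between 0.02 and 0.084 m and height (world z) of disc1 above 0.059 m) or (horizontal distance between disc2 and tube below 0.007 m and angle between the z axis of disc2 and the z axis of tube, either way round below 0.12 rad and z of disc2 in the frame of tube between 0.02 and 0.084 m and height (world z) of disc2 above 0.059 m) or (horizontal distance between disc3 and tube below 0.007 m and angle between the z axis of disc3 and the z axis of tube, either way round below 0.12 rad and z of disc3 in the frame of tube between 0.02 and 0.084 m and height (world z) of disc3 above 0.059 m) or (horizontal distance between disc4 and tube below 0.007 m and angle between the z axis of disc4 and the z axis of tube, either way round below 0.12 rad and z of disc4 in the frame of tube between 0.02 and 0.084 m and height (world z) of disc4 above 0.059 m) or (horizontal distance between disc5 and tube below 0.007 m and angle between the z axis of disc5 and the z axis of tube, either way round below 0.12 rad and z of disc5 in the frame of tube between 0.02 and 0.084 m and height (world z) of disc5 above 0.059 m) or (horizontal distance between disc6 and tube below 0.007 m and angle between the z axis of disc6 and the z axis of tube, either way round below 0.12 rad and z of disc6 in the frame of tube between 0.02 and 0.084 m and height (world z) of disc6 above 0.059 m) or (horizontal distance between disc7 and tube below 0.007 m and angle between the z axis of disc7 and the z axis of tube, either way round below 0.12 rad and z of disc7 in the frame of tube between 0.02 and 0.084 m and height (world z) of disc7 above 0.059 m)) and (horizontal distance between disc1 and tube above 0.035 m or height (world z) of disc1 below 0.065 m) and (horizontal distance between disc2 and tube above 0.035 m or height (world z) of disc2 below 0.065 m) and (horizontal distance between disc3 and tube above 0.035 m or height (world z) of disc3 below 0.065 m) and (horizontal distance between disc4 and tube above 0.035 m or height (world z) of disc4 below 0.065 m) and (horizontal distance between disc5 and tube above 0.035 m or height (world z) of disc5 below 0.065 m) and (horizontal distance between disc6 and tube above 0.035 m or height (world z) of disc6 below 0.065 m) and (horizontal distance between disc7 and tube above 0.035 m or height (world z) of disc7 below 0.065 m)) or (horizontal distance between post_high and tube below 0.06 m and ((horizontal distance between disc1 and tube below 0.007 m and angle between the z axis of disc1 and the z axis of tube, either way round below 0.12 rad and z of disc1 in the frame of tube between 0.02 and 0.084 m and height (world z) of disc1 above 0.071 m) or (horizontal distance between disc2 and tube below 0.007 m and angle between the z axis of disc2 and the z axis of tube, either way round below 0.12 rad and z of disc2 in the frame of tube between 0.02 and 0.084 m and height (world z) of disc2 above 0.071 m) or (horizontal distance between disc3 and tube below 0.007 m and angle between the z axis of disc3 and the z axis of tube, either way round below 0.12 rad and z of disc3 in the frame of tube between 0.02 and 0.084 m and height (world z) of disc3 above 0.071 m) or (horizontal distance between disc4 and tube below 0.007 m and angle between the z axis of disc4 and the z axis of tube, either way round below 0.12 rad and z of disc4 in the frame of tube between 0.02 and 0.084 m and height (world z) of disc4 above 0.071 m) or (horizontal distance between disc5 and tube below 0.007 m and angle between the z axis of disc5 and the z axis of tube, either way round below 0.12 rad and z of disc5 in the frame of tube between 0.02 and 0.084 m and height (world z) of disc5 above 0.071 m) or (horizontal distance between disc6 and tube below 0.007 m and angle between the z axis of disc6 and the z axis of tube, either way round below 0.12 rad and z of disc6 in the frame of tube between 0.02 and 0.084 m and height (world z) of disc6 above 0.071 m) or (horizontal distance between disc7 and tube below 0.007 m and angle between the z axis of disc7 and the z axis of tube, either way round below 0.12 rad and z of disc7 in the frame of tube between 0.02 and 0.084 m and height (world z) of disc7 above 0.071 m)) and (horizontal distance between disc1 and tube above 0.035 m or height (world z) of disc1 below 0.077 m) and (horizontal distance between disc2 and tube above 0.035 m or height (world z) of disc2 below 0.077 m) and (horizontal distance between disc3 and tube above 0.035 m or height (world z) of disc3 below 0.077 m) and (horizontal distance between disc4 and tube above 0.035 m or height (world z) of disc4 below 0.077 m) and (horizontal distance between disc5 and tube above 0.035 m or height (world z) of disc5 below 0.077 m) and (horizontal distance between disc6 and tube above 0.035 m or height (world z) of disc6 below 0.077 m) and (horizontal distance between disc7 and tube above 0.035 m or height (world z) of disc7 below 0.077 m))) and contact force between the fingers and disc1 below 0.2 N and contact force between the fingers and disc2 below 0.2 N and contact force between the fingers and disc3 below 0.2 N and contact force between the fingers and disc4 below 0.2 N and contact force between the fingers and disc5 below 0.2 N and contact force between the fingers and disc6 below 0.2 N and contact force between the fingers and disc7 below 0.2 N), for 0.3 s.
At the end, for the whole second after the job is handed in: Tins nested in size order, upright (0.1 rad), each down on the next one's floor (3 mm). Discs in the tube flat (0.12 rad), within 7 mm of its axis, the top one's upper face within 3 mm of the top of the gauge post there; every other disc inside the small tin; all released, at rest (all of step 1 and all of step 2 and ((horizontal distance between disc1 and tube below 0.007 m and angle between the z axis of disc1 and the z axis of tube, either way round below 0.12 rad and z of disc1 in the frame of tube between 0.02 and 0.084 m) or (horizontal distance between disc1 and tin_small below 0.026 m and z of disc1 in the frame of tin_small between 0.005 and 0.056 m)) and ((horizontal distance between disc2 and tube below 0.007 m and angle between the z axis of disc2 and the z axis of tube, either way round below 0.12 rad and z of disc2 in the frame of tube between 0.02 and 0.084 m) or (horizontal distance between disc2 and tin_small below 0.026 m and z of disc2 in the frame of tin_small between 0.005 and 0.056 m)) and ((horizontal distance between disc3 and tube below 0.007 m and angle between the z axis of disc3 and the z axis of tube, either way round below 0.12 rad and z of disc3 in the frame of tube between 0.02 and 0.084 m) or (horizontal distance between disc3 and tin_small below 0.026 m and z of disc3 in the frame of tin_small between 0.005 and 0.056 m)) and ((horizontal distance between disc4 and tube below 0.007 m and angle between the z axis of disc4 and the z axis of tube, either way round below 0.12 rad and z of disc4 in the frame of tube between 0.02 and 0.084 m) or (horizontal distance between disc4 and tin_small below 0.026 m and z of disc4 in the frame of tin_small between 0.005 and 0.056 m)) and ((horizontal distance between disc5 and tube below 0.007 m and angle between the z axis of disc5 and the z axis of tube, either way round below 0.12 rad and z of disc5 in the frame of tube between 0.02 and 0.084 m) or (horizontal distance between disc5 and tin_small below 0.026 m and z of disc5 in the frame of tin_small between 0.005 and 0.056 m)) and ((horizontal distance between disc6 and tube below 0.007 m and angle between the z axis of disc6 and the z axis of tube, either way round below 0.12 rad and z of disc6 in the frame of tube between 0.02 and 0.084 m) or (horizontal distance between disc6 and tin_small below 0.026 m and z of disc6 in the frame of tin_small between 0.005 and 0.056 m)) and ((horizontal distance between disc7 and tube below 0.007 m and angle between the z axis of disc7 and the z axis of tube, either way round below 0.12 rad and z of disc7 in the frame of tube between 0.02 and 0.084 m) or (horizontal distance between disc7 and tin_small below 0.026 m and z of disc7 in the frame of tin_small between 0.005 and 0.056 m)) and linear speed of each of disc1, disc2, disc3, disc4, disc5, disc6, disc7, tin_large, tin_medium, tin_small below 0.02 m/s); the robot touches nothing.
It fails at once if the oil bottle is moved by more than 40 mm (distance of oil_bottle from where it was at the start of the episode above 0.04 m).
It fails at once if the wooden crate is moved by more than 40 mm (distance of drill_crate from where it was at the start of the episode above 0.04 m).
It fails at once if the screwdriver is moved by more than 40 mm (distance of drift from where it was at the start of the episode above 0.04 m).
Of disc1, disc2, disc3, disc4, disc5, disc6, disc7 only 5 to 7 are there at a start; the rules pass over those that are not, and their reading is None.
At some moment in a run one of tin_medium, tin_small, disc1, disc2, disc3, disc4, disc5, disc6, disc7 may be knocked a few centimetres aside while the robot is not near it.
Once in a run the grip may slacken for a moment while it holds something.
It also fails if it takes over 208 s, if anything falls off the work surface, if the arm or the gripper's body presses on something with over 40 N, if the wrist force passes 120 N, or if a joint passes its speed limit or range.

## Working session

There is one attempt and no reset: what is moved stays moved. The work goes in short steps, Python scripts to look and compute and a shell command to move; the robot and the scene stay as the last step left them, time stands still between calls to the robot, and variables do not carry over. Pictures are saved under pics/ and viewed, about 12 in all and at most 16, crops included, and the job is handed in when it is done.

```bash
mkdir -p pics; ls
python3 - <<'E'
from rig import *
import cv2,numpy as np
print(read_state()); print(grip_depth)
for n in("top","side","wrist"):
    print(n,get_calibration(n))
for n in("top","side"):
    cv2.imwrite(f"pics/{n}0.png",read_camera(n))
E
```

```text
pics
{'time': 0.0, 'joints': array([ 1.05880108,  0.5220417 , -0.03630431,  1.60001227,  0.02120195,
        1.02106941, -0.11280944]), 'qd': array([ 0.00168976,  0.00043075, -0.00167872, -0.0006673 ,  0.00166287,
        0.00156426, -0.00306831]), 'effort': array([ 1.07505534e-04, -9.27126861e+01,  1.97986096e+00, -3.69940174e+01,
        1.77445990e-02,  8.09024263e-03, -7.95985511e-05]), 'ee_pos': array([ 267.03783437, -564.70973977,  230.70720147]), 'eef_rot': array([-3.06420181e+00, -6.88041953e-01,  5.36988434e-04]), 'ft_force': array([-0.42947922, -1.61395232, -0.21634592]), 'torque': array([ 0.01902295, -0.04860264, -0.06943558]), 'width': 85.37572505390524}
18.700000000000003
top {'fov_y': 47.02581319244563, 'cx': 252.280881228752, 'cy': 190.14032246388265, 'distortion': array([-0.02668833,  0.        ,  0.        ,  0.        ,  0.        ]), 'R': array([[-0.0101681 , -0.99992657,  0.00659347],
       [-0.97609028,  0.00849351, -0.21719952],
       [ 0.21712757, -0.00864433, -0.97610496]]), 't': array([ -18.66979268,  548.17054549, 1167.34100519])}
side {'fov_y': 48.3072456
[... 187 characters left out ...]
 -0.01703833],
       [-0.34249467,  0.41861778, -0.84110436],
       [ 0.55672585, -0.6307164 , -0.54060443]]), 't': array([ 432.40892193,  235.41788843, 1190.96120714])}
wrist {'fov_y': 62.4565518673766, 'cx': 252.41176580680855, 'cy': 193.4442985465871, 'distortion': array([-0.07918344,  0.        ,  0.        ,  0.        ,  0.        ]), 'T_tool_cam': array([[-2.70566672e-04, -9.51696949e-01, -3.07038832e-01,
         7.89753830e+01],
       [ 9.99999960e-01, -2.32247575e-04, -1.61339050e-04,
         1.01906817e-02],
       [ 8.22368578e-05, -3.07038864e-01,  9.51696974e-01,
        -1.42629497e+02],
       [ 0.00000000e+00,  0.00000000e+00,  0.00000000e+00,
         1.00000000e+00]])}
```

View pics/top0.png

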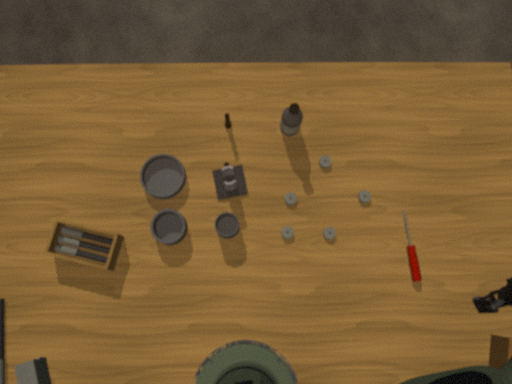

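View pics/side0.png

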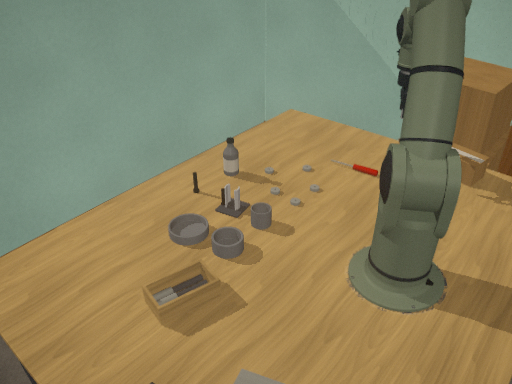

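The top view shows the large tin (164,176), medium (169,227), small (228,225), tube (230,181), parked post (227,120), and five discs at (326,162), (365,197), (291,200), (287,233), (330,234). The bottle is at (291,120), with the crate on the left and the screwdriver on the right. The side view agrees.

```bash
cat > h.py <<'E'
import numpy as np,cv2,time
from rig import *
from scipy.spatial.transform import Rotation as Ro
def cal(n,s=None):
    c=get_calibration(n); f=192/np.tan(np.radians(c["fov_y"]/2))
    K=np.array([[f,0,c["cx"]],[0,f,c["cy"]],[0,0,1]])
    if n=="wrist":
        T=np.eye(4);T[:3,:3]=Ro.from_rotvec(s["eef_rot"]).as_matrix();T[:3,3]=s["ee_pos"]
        W=np.linalg.inv(T@c["T_tool_cam"]);return K,c["distortion"],W[:3,:3],W[:3,3]
    return K,c["distortion"],np.array(c["R"]),np.array(c["t"])
def at(C,uv,z):
    "pixel -> world point at height z"
    K,D,R,t=C
    p=cv2.undistortPoints(np.array(uv,float).reshape(-1,1,2),K,D)[:,0]
    d=np.c_[p,np.ones(len(p))]@R; o=-R.T@t
    return o+d*((np.asarray(z)-o[2])/d[:,2])[:,None]
def proj(C,X):
    K,D,R,t=C
    return cv2.projectPoints(np.array(X,float).reshape(-1,1,3),cv2.Rodrigues(R)[0],t,K,D)[0][:,0]
def shot(n,name):
    s=read_state();im=read_camera(n);cv2.imwrite(f"pics/{name}.png",im);return s,im,cal(n,s)
def rows(x,y,z,yaw):
    "offset to TCP target in tool axes (mm)->cm, yaw = world angle of jaw (tool y) axis mod pi"
    s=read_state();R=Ro.from_rotvec(s["eef_rot"]).as_matrix()
    d=R.T@(np.array([x,y,z])-s["ee_pos"])/10
    cur=np.arctan2(R[1,1],R[0,1]); rz=-(yaw-cur)
    rz=(rz+np.pi/2)%np.pi-np.pi/2
    print("t",s["time"],"pos",s["ee_pos"].round(1),"jaw",round(cur,3),"tilt",R[:,2].round(3),"F",s["ft_force"].round(1),"w",round(s["width"],1),"q7",s["joints"][6].round(2))
    print("need cm (cur tool axes)",d.round(2),"rz",round(rz,3))
E
python3 - <<'E'
from h import *
im=cv2.imread("pics/top0.png");C=cal("top")
for n,u,v,z in[("large rim",164,176,32),("med rim",169,227,48),("small rim",228,225,62),("tube top",230,178,86),("post base",228,128,0)]+[("disc",*p,12) for p in[(326,162),(365,197),(291,200),(287,233),(330,234)]]:
    print(n,at(C,[(u,v)],z)[0].round(0))
g=cv2.resize(im[95:265,130:395],None,fx=3,fy=3,interpolation=cv2.INTER_CUBIC)
cv2.imwrite("pics/top0c.png",g)
E
```

```text
large rim [598. 229.  32.]
med rim [449. 207.  48.]
small rim [451.  43.  62.]
tube top [577.  37.  86.]
post base [754.  47.   0.]
disc [ 642. -242.   12.]
disc [ 536. -350.   12.]
disc [ 529. -136.   12.]
disc [ 433. -121.   12.]
disc [ 429. -244.   12.]
```

View pics/top0c.png

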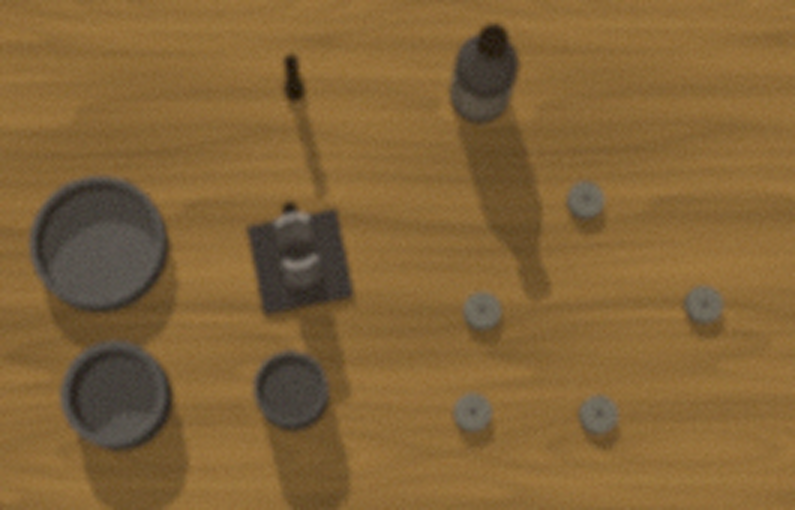

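Five discs are present, and the tube's own +x (post side) points roughly along world +x, turned about +0.2 rad. Next I move over the tins for a near look.

```bash
python3 -c "
from h import *
rows(520,110,260,1.77)"; python3 -m crank '[[[0,0,0,0,0,0,8.5]]]'
```

```text
t 0.1 pos [ 267.1 -564.7  230.8] jaw -1.129 tilt [-0.     0.001 -1.   ] F [ 0.3 -0.4  0.8] w 85.3 q7 -0.11
need cm (cur tool axes) [ 51.71 -50.19  -2.87] rz 0.243
time: 0.2
ee_pos: [267.1, -564.8, 231.0]
eef_rot: [-3.065, -0.688, 0.0]
ft_force: [-0.6, 0.4, 1.7]
width: 85.1
```

```bash
python3 -m crank '[[[0,0,0,2.9,-2.8,-0.16,8.5],[0,0,0,2.9,-2.8,-0.16,8.5],[0,0,0,2.9,-2.8,-0.16,8.5],[0,0,0,2.9,-2.8,-0.16,8.5],[0,0,0,2.9,-2.8,-0.16,8.5],[0,0,0,2.9,-2.8,-0.16,8.5],[0,0,0,2.9,-2.8,-0.16,8.5],[0,0,0,2.9,-2.8,-0.16,8.5]]]' | tail -4
python3 -m crank '[[[0,0,0,2.9,-2.8,-0.16,8.5],[0,0,0,2.9,-2.8,-0.16,8.5],[0,0,0,2.9,-2.8,-0.16,8.5],[0,0,0,2.9,-2.8,-0.16,8.5],[0,0,0,2.9,-2.8,-0.16,8.5],[0,0,0,2.9,-2.8,-0.16,8.5],[0,0,0,2.9,-2.8,-0.16,8.5],[0,0,0,2.9,-2.8,-0.16,8.5]]]' >/dev/null
python3 -m crank '[[[0,0,0,2.7,-2.7,-0.16,8.5],[0,0,0,2.6,-2.7,-0.16,8.5],[0,0,0.12,0,0,0,8.5],[0,0,0.12,0,0,0,8.5],[0,0,0,0,0,0,8.5],[0,0,0,0,0,0,8.5]]]'
python3 - <<'E'
from h import *
rows(520,110,260,1.77)
s,im,C=shot("wrist","w1")
cv2.imwrite("pics/w1.png",cv2.resize(im,(768,576)))
np.savez("pics/w1.npz",p=s["ee_pos"],r=s["eef_rot"])
E
```

```text
ee_pos: [381.4, -261.8, 244.3]
eef_rot: [3.065, 0.688, 0.0]
ft_force: [0.6, 1.2, 0.5]
width: 85.2
time: 2.4
ee_pos: [519.9, 109.8, 260.1]
eef_rot: [3.125, 0.322, -0.0]
ft_force: [0.2, 0.4, 0.2]
width: 84.8
t 2.4 pos [519.9 109.8 260.1] jaw -1.365 tilt [-0. -0. -1.] F [0.2 0.4 0.2] w 84.8 q7 -1.8
need cm (cur tool axes) [ 0.02 -0.01  0.01] rz 0.006
```

View pics/w1.png

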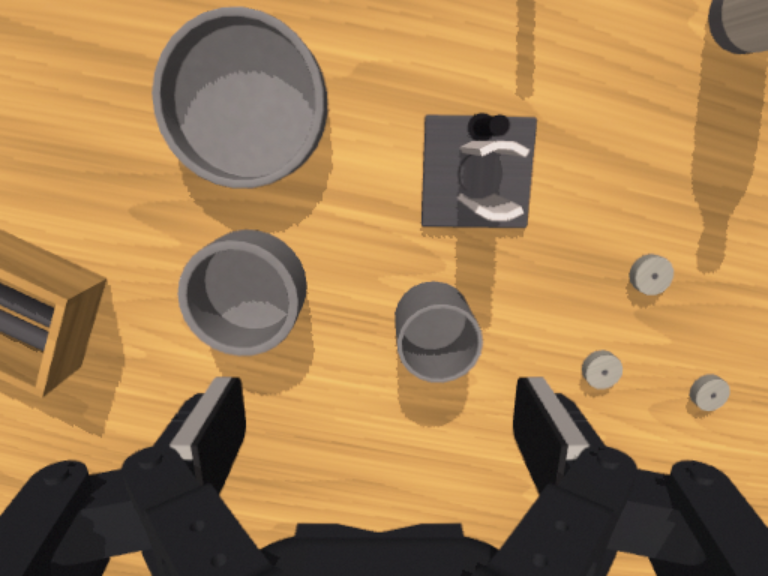

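The wrist picture shows the foot corners at (427,115), (537,118), (526,228), (422,226), the post top at (499,125), tins at (240,98), (242,300) and (440,343), and discs at (651,274), (602,370), (710,393). The picture is at 1.5x scale. I'll fit circle models to the edges.

```bash
cat >> h.py <<'E'
from scipy.optimize import minimize
_a=np.linspace(0,2*np.pi,120,endpoint=False)
def ring(x,y,z,r): return np.c_[x+r*np.cos(_a),y+r*np.sin(_a),np.full(120,z)]
TIN={"large":[(32,65),(32,58)],"medium":[(48,49),(48,41)],"small":[(62,34),(62,30)],"disc":[(12,18)]}
def fit(im,C,kind,x0,y0,dz=0,span=16):
    g=cv2.GaussianBlur(cv2.cvtColor(im,cv2.COLOR_BGR2GRAY).astype(np.float32),(0,0),1.0)
    m=np.hypot(cv2.Sobel(g,cv2.CV_32F,1,0),cv2.Sobel(g,cv2.CV_32F,0,1));m=np.minimum(m,80)
    def sc(p):
        t=0
        for z,r in TIN[kind]:
            q=proj(C,ring(p[0],p[1],z+dz,r)).astype(np.float32)
            t+=cv2.remap(m,q[:,0],q[:,1],cv2.INTER_LINEAR).mean()
        return -t/len(TIN[kind])
    G=[(sc((x0+a,y0+b)),x0+a,y0+b) for a in np.arange(-span,span+1,2) for b in np.arange(-span,span+1,2)]
    b=min(G);o=minimize(sc,b[1:],method="Nelder-Mead",options=dict(initial_simplex=[b[1:],(b[1]+1,b[2]),(b[1],b[2]+1)]))
    return o.x.round(1),round(-o.fun,1)
E
python3 - <<'E'
from h import *
z=np.load("pics/w1.npz");C=cal("wrist",dict(ee_pos=z["p"],eef_rot=z["r"]))
im=cv2.resize(cv2.imread("pics/w1.png"),(512,384),interpolation=cv2.INTER_AREA)
for k,u,v in[("large",240,98),("medium",242,300),("small",440,343),("disc",651,274),("disc",602,370),("disc",710,393)]:
    p=at(C,[(u/1.5,v/1.5)],TIN[k][0][0])[0]; print(k,p.round(),fit(im,C,k,p[0],p[1]))
f=at(C,np.array([(427,115),(537,118),(526,228),(422,226)])/1.5,8);c=f.mean(0)
print("foot",c.round(1),[np.linalg.norm(f[i]-f[i-1]).round(1) for i in range(4)])
d=(f[0]+f[1]-f[2]-f[3]);e=(f[0]+f[3]-f[1]-f[2]);psi=np.arctan2(d[1],d[0]);print(psi,np.arctan2(-e[0],e[1]))
u=np.array([np.cos(psi),np.sin(psi),0]);
for zz in(8,68,80):print("post",zz,proj(C,c*[1,1,0]+36*u+[0,0,zz])*1.5)
for r in(20.5,25.5,-20.5,-25.5):print("wall",r,proj(C,c*[1,1,0]+r*u+[0,0,86])*1.5)
cv2.imwrite("pics/w1tube.png",cv2.resize(im[60:170,260:380],None,fx=5,fy=5,interpolation=cv2.INTER_CUBIC))
E
```

```text
large [605. 232.  32.] (array([602.9, 233.5]), np.float64(62.5))
medium [455. 207.  48.] (array([454.2, 211.1]), np.float64(67.5))
small [457.  48.  62.] (array([455.9,  48. ]), np.float64(64.3))
disc [ 537. -131.   12.] (array([ 537. , -133.9]), np.float64(54.4))
disc [ 440. -120.   12.] (array([ 438.7, -122.7]), np.float64(56.3))
disc [ 436. -239.   12.] (array([ 439.8, -230.3]), np.float64(58.5))
foot [587.1  40.9   8. ] [np.float64(88.6), np.float64(87.9), np.float64(88.8), np.float64(88.2)]
0.186590166893362 0.19102021963513377
post 8 [[481.61368226 127.25224472]]
post 68 [[500.0282572 125.4388919]]
post 80 [[504.52515718 125.00221381]]
wall 20.5 [[504.83247056 149.65743019]]
wall 25.5 [[505.5004879  141.69120535]]
wall -20.5 [[499.34824577 212.709449  ]]
wall -25.5 [[498.68166939 220.11629027]]
```

View pics/w1tube.png

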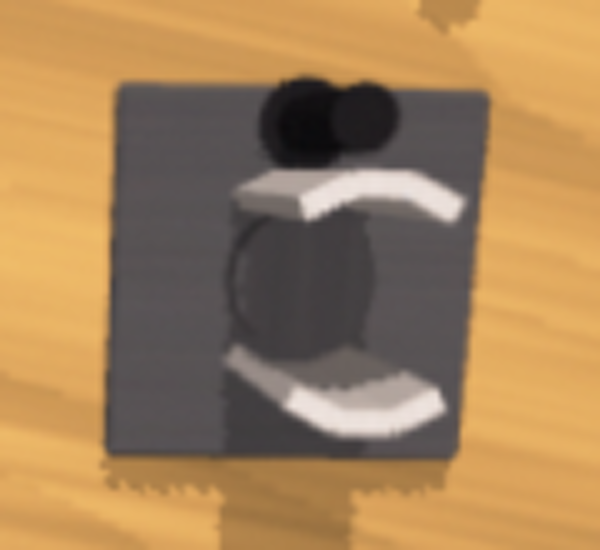

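Post top pixel matches the 68 mm post (predicted 500, against 504.5 for the tall one), so the stack is 4 discs with one left over. Next is the medium tin, pinching its wall on the jaw axis.

```bash
python3 -c "
from h import *
rows(463.4,167,110,-1.365)"
```

```text
t 2.45 pos [519.9 109.7 260.1] jaw -1.366 tilt [-0. -0. -1.] F [0.1 0.9 0.3] w 85.0 q7 -1.8
need cm (cur tool axes) [-4.36 -6.76 15.01] rz -0.001
```

```bash
python3 -m crank '[[[0,0,0,-1.1,-1.7,3.75,4],[0,0,0,-1.1,-1.7,3.75,4],[0,0,0,-1.1,-1.7,3.75,4],[0,0,0,-1.06,-1.66,3.75,4],[0,0,0,0,0,0,4],[0,0,0,0,0,0,4]]]'
python3 -c "
from h import *
rows(463.4,167,30,-1.365)
s,im,C=shot('wrist','w2')
for k,x,y in[('medium',454,211),('small',456,48),('large',603,233)]: print(k,fit(im,C,k,x,y))"
```

```text
time: 3.05
ee_pos: [463.6, 167.3, 110.0]
eef_rot: [3.125, 0.32, -0.002]
ft_force: [0.0, -0.6, 0.0]
width: 39.8
t 3.05 pos [463.6 167.3 110. ] jaw -1.367 tilt [-0.001 -0.    -1.   ] F [ 0.  -0.6  0. ] w 39.8 q7 -2.05
need cm (cur tool axes) [-0.02  0.03  8.  ] rz -0.002
medium (array([454.2, 211.3]), np.float64(67.1))
small (array([456. ,  48.1]), np.float64(72.6))
large (array([602.8, 234.3]), np.float64(25.0))
```

```bash
python3 -m crank '[[[0,0,0,0,0,2,4],[0,0,0,0,0,2,4],[0,0,0,0,0,2,4],[0,0,0,0,0,1.5,4],[0,0,0,0,0,0.5,4],[0,0,0,0,0,0,4]]]'
python3 -m crank '[[[0,0,0,0,0,0,0],[0,0,0,0,0,0,0],[0,0,0,0,0,0,0],[0,0,0,0,0,0,0],[0,0,0,0,0,0,0],[0,0,0,0,0,0,0],[0,0,0,0,0,0,0]]]'
python3 -m crank '[[[0,0,0,0,0,-1,0],[0,0,0,0,0,-2,0],[0,0,0,0,0,-3,0],[0,0,0,0,0,-2,0],[0,0,0,0,0,0,0],[0,0,0,0,0,0,0]]]'
python3 - <<'E'
from h import *
rows(612.1,189.4,110,-1.365)
s,im,C=shot('wrist','w3')
p=s['ee_pos'];print('medium',fit(im,C,'medium',p[0]-9,p[1]+44,80),fit(im,C,'large',603,234),fit(im,C,'small',456,48))
E
```

```text
time: 3.7
ee_pos: [464.4, 167.0, 30.6]
eef_rot: [-3.126, -0.316, -0.001]
ft_force: [0.5, -0.3, 0.1]
width: 40.1
time: 4.4
ee_pos: [464.4, 167.3, 31.2]
eef_rot: [-3.126, -0.316, -0.003]
ft_force: [-0.7, -2.4, 11.5]
width: 7.7
time: 5.0
ee_pos: [463.8, 167.3, 110.6]
eef_rot: [-3.125, -0.316, -0.002]
ft_force: [-1.1, -0.9, -1.2]
width: 7.8
t 5.0 pos [463.8 167.3 110.6] jaw -1.369 tilt [ 0.001  0.    -1.   ] F [-1.1 -0.9 -1.2] w 7.8 q7 -2.06
need cm (cur tool axes) [14.97  0.8   0.07] rz -0.004
medium (array([454.6, 209.8]), np.float64(46.6)) (array([602.8, 234.3]), np.float64(25.3)) (array([455.9,  48.3]), np.float64(74.3))
```

View pics/w3.png

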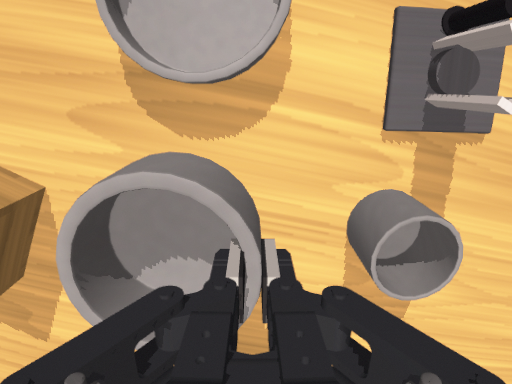

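Medium tin is held level by its wall (rim around (160,240)), and the small tin and tube are undisturbed. Carrying it over the large tin.

```bash
python3 -m crank '[[[0,0,0,2,0.1,0,0],[0,0,0,3,0.2,0,0],[0,0,0,3,0.2,0,0],[0,0,0,3,0.2,0,0],[0,0,0,2.5,0.1,0,0],[0,0,0,1.45,0.05,0,0],[0,0,0,0,0,0,0],[0,0,0,0,0,0,0]]]'
python3 - <<'E'
from h import *
rows(612.1,190.3,39,-1.365)
s,im,C=shot('wrist','w4')
p=s['ee_pos'];print('medium',fit(im,C,'medium',p[0]-9,p[1]+44,80),fit(im,C,'large',603,234))
c=cal('top')
E
```

```text
time: 5.85
ee_pos: [610.9, 188.8, 108.8]
eef_rot: [3.125, 0.317, -0.003]
ft_force: [-0.5, 0.3, 0.0]
width: 7.8
t 5.85 pos [610.9 188.8 108.8] jaw -1.369 tilt [-0.002 -0.001 -1.   ] F [-0.5  0.3  0. ] w 7.8 q7 -1.95
need cm (cur tool axes) [ 0.16 -0.12  6.98] rz -0.004
medium (array([602.2, 230.8]), np.float64(40.5)) (array([604.3, 234.6]), np.float64(48.8))
```

```bash
python3 -m crank '[[[0,0,0,0.2,-0.25,1,0],[0,0,0,0,0,2,0],[0,0,0,0,0,1.5,0],[0,0,0,0,0,1,0],[0,0,0,0,0,0.7,0],[0,0,0,0,0,0.5,0],[0,0,0,0,0,0.3,0],[0,0,0,0,0,0,0]]]'
```

```text
time: 6.7
ee_pos: [613.4, 191.8, 40.1]
eef_rot: [-3.126, -0.316, -0.0]
ft_force: [-0.3, -1.0, -2.1]
width: 7.9
```

```bash
python3 -m crank '[[[0,0,0,0,0,0.15,0],[0,0,0,0,0,0.1,0],[0,0,0,0,0,0,0],[0,0,0,0,0,0,3],[0,0,0,0,0,0,3],[0,0,0,0,0,0,3]]]'
python3 -m crank '[[[0,0,0,0,0,-2,3],[0,0,0,0,0,-3,3],[0,0,0,0,0,-4,3],[0,0,0,0,0,-4,3],[0,0,0,0,0,0,3],[0,0,0,0,0,0,3]]]'
python3 - <<'E'
from h import *
s,im,C=shot('wrist','w5')
print('medium',fit(im,C,'medium',603,234,6),fit(im,C,'large',603,234),fit(im,C,'small',456,48))
rows(456,48,165,-1.365)
E
```

```text
time: 7.3
ee_pos: [613.4, 191.9, 37.8]
eef_rot: [-3.126, -0.316, -0.0]
ft_force: [-0.9, -0.4, 0.7]
width: 29.9
time: 7.9
ee_pos: [613.7, 191.9, 168.5]
eef_rot: [-3.125, -0.316, -0.003]
ft_force: [-0.9, -1.0, -1.5]
width: 29.4
medium (array([604.6, 234.7]), np.float64(71.3)) (array([604.4, 234.6]), np.float64(67.0)) (array([458.4,  34.3]), np.float64(32.0))
t 7.95 pos [613.1 191.7 167.3] jaw -1.369 tilt [-0. -0. -1.] F [-0.4 -0.2  0.3] w 30.0 q7 -1.93
need cm (cur tool axes) [-18.27  10.93   0.24] rz -0.004
```

View pics/w5.png

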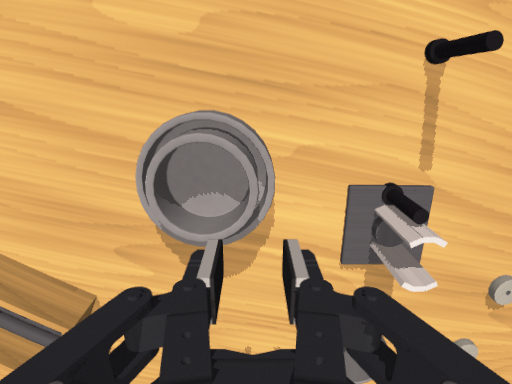

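Medium sits concentric inside the large tin. Now the small tin.

```bash
python3 -m crank '[[[0,0,0,-2.6,1.56,0,8.5],[0,0,0,-2.6,1.56,0,8.5],[0,0,0,-2.6,1.56,0,8.5],[0,0,0,-2.6,1.56,0.4,8.5],[0,0,0,-2.6,1.56,0.4,8.5],[0,0,0,-2.6,1.56,0.4,8.5],[0,0,0,-2.65,1.56,0.4,8.5],[0,0,0,0,0,0,8.5]]]'
python3 - <<'E'
from h import *
s,im,C=shot('wrist','w6')
f=fit(im,C,'small',456,48);print(f)
rows(f[0][0],f[0][1],45,-1.369)
E
```

```text
time: 8.75
ee_pos: [453.0, 45.4, 150.2]
eef_rot: [3.125, 0.313, -0.007]
ft_force: [1.0, 0.1, -0.4]
width: 84.9
(array([456. ,  47.8]), np.float64(66.3))
t 8.8 pos [454.9  46.9 150.7] jaw -1.371 tilt [-0.002 -0.001 -1.   ] F [0.4 1.  0.2] w 85.2 q7 -1.79
need cm (cur tool axes) [ 0.16 -0.07 10.57] rz -0.002
```

```bash
python3 -m crank '[[[0,0,0,0.15,-0.07,2,8.5],[0,0,0,0,0,3,8.5],[0,0,0,0,0,3,8.5],[0,0,0,0,0,2,8.5],[0,0,0,0,0,1.3,8.5],[0,0,0,0,0,0,8.5]]]'
python3 -m crank '[[[0,0,0,0,0,0,5],[0,0,0,0,0,0,5],[0,0,0,0,0,0,5],[0,0,0,0,0,0,5],[0,0,0,0,0,0,5],[0,0,0,0,0,0,5]]]'
python3 -m crank '[[[0,0,0,0,0,-2,5],[0,0,0,0,0,-3,5],[0,0,0,0,0,-4,5],[0,0,0,0,0,-1,5],[0,0,0,0,0,0,5],[0,0,0,0,0,0,5]]]'
python3 - <<'E'
from h import *
s,im,C=shot('wrist','w7')
p=s['ee_pos'];print([fit(im,C,'small',p[0],p[1],dz) for dz in(95,98,101)],fit(im,C,'large',604.5,234.7))
rows(604.5,234.7,138,-1.369)
cv2.imwrite('pics/w7.png',im)
E
```

```text
time: 9.4
ee_pos: [456.8, 49.8, 36.6]
eef_rot: [-3.125, -0.318, 0.005]
ft_force: [0.4, -0.5, 0.1]
width: 84.6
time: 10.0
ee_pos: [457.9, 49.6, 39.6]
eef_rot: [-3.125, -0.317, -0.001]
ft_force: [-4.0, 1.5, 6.9]
width: 66.6
time: 10.6
ee_pos: [457.6, 49.1, 138.2]
eef_rot: [3.126, 0.316, -0.0]
ft_force: [0.1, 0.7, -1.4]
width: 66.6
[(array([453.3,  48.3]), np.float64(59.5)), (array([455.2,  48.7]), np.float64(71.2)), (array([457.9,  49.5]), np.float64(48.2))] (array([603.4, 235.1]), np.float64(16.4))
t 10.65 pos [457.3  49.1 137.8] jaw -1.369 tilt [-0.001 -0.    -1.   ] F [ 0.1  0.6 -1.2] w 66.5 q7 -1.81
need cm (cur tool axes) [ 18.14 -15.23  -0.04] rz -0.0
```

View pics/w7.png

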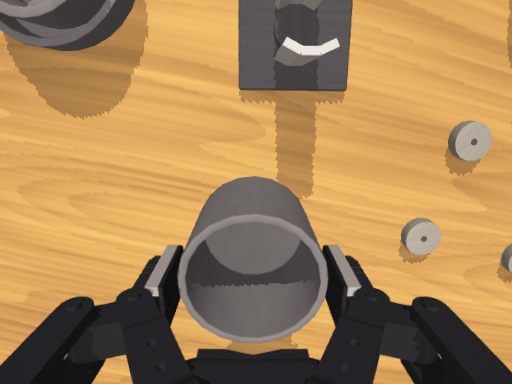

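Small tin is held upright (rim about (254,278)). Carrying it to the nest.

```bash
python3 -m crank '[[[0,0,0,1.5,-1.2,0,5],[0,0,0,2.5,-2.1,0,5],[0,0,0,3,-2.5,0,5],[0,0,0,3,-2.5,0,5],[0,0,0,3,-2.5,0,5],[0,0,0,3,-2.5,0,5],[0,0,0,1.7,-1.5,0,5],[0,0,0,0.6,-0.35,0,5]]]'
python3 -m crank '[[[0,0,0,0,0,0,5],[0,0,0,0,0,0,5]]]'
python3 - <<'E'
from h import *
s,im,C=shot('wrist','w8')
p=s['ee_pos'];print([fit(im,C,'small',p[0]-2,p[1],98)],fit(im,C,'large',604.5,234.7),fit(im,C,'medium',604.5,234.7,6))
rows(606.5,235.1,52,-1.369)
E
```

```text
time: 11.45
ee_pos: [606.4, 236.9, 136.3]
eef_rot: [-3.125, -0.32, 0.004]
ft_force: [-1.3, 0.2, -1.6]
width: 66.4
time: 11.65
ee_pos: [606.0, 233.2, 137.6]
eef_rot: [3.125, 0.316, -0.002]
ft_force: [-0.6, -0.4, -0.9]
width: 66.7
[(array([604. , 232.9]), np.float64(69.5))] (array([604.2, 235.1]), np.float64(58.9)) (array([604.3, 234.9]), np.float64(47.8))
t 11.7 pos [606.1 233.1 138. ] jaw -1.37 tilt [-0.001 -0.001 -1.   ] F [-0.2  0.4 -1. ] w 66.8 q7 -2.01
need cm (cur tool axes) [ 0.09 -0.19  8.6 ] rz -0.001
```

```bash
python3 -m crank '[[[0,0,0,0.05,-0.2,1,5],[0,0,0,0,0,2.5,5],[0,0,0,0,0,2.5,5],[0,0,0,0,0,1.2,5],[0,0,0,0,0,0.8,5],[0,0,0,0,0,0.4,5],[0,0,0,0,0,0.2,5],[0,0,0,0,0,0,5]]]'
python3 -m crank '[[[0,0,0,0,0,0,8.5],[0,0,0,0,0,0,8.5],[0,0,0,0,0,0,8.5],[0,0,0,0,0,0,8.5]]]'
python3 -m crank '[[[0,0,0,0,0,-2,8.5],[0,0,0,0,0,-4,8.5],[0,0,0,0,0,-4,8.5],[0,0,0,0,0,-2,8.5],[0,0,0,0,0,0,8.5],[0,0,0,0,0,0,8.5]]]'
python3 - <<'E'
from h import *
s,im,C=shot('wrist','w9')
print([fit(im,C,'small',604,235,z) for z in (9,12,15,18)],fit(im,C,'large',604.5,234.7),fit(im,C,'medium',604.5,234.7,6))
C=cal('top');im=cv2.imread('pics/top0.png')
for n,x,y in[('a',537,-134),('b',439,-123),('c',440,-235),('d',645,-240),('e',542,-348)]: print(n,fit(im,C,'disc',x-6,y-4))
rows(537,-134,150,-1.369)
E
```

```text
time: 12.5
ee_pos: [607.0, 236.5, 53.1]
eef_rot: [-3.125, -0.316, -0.001]
ft_force: [0.3, -1.2, -1.1]
width: 66.7
time: 12.9
ee_pos: [606.9, 236.4, 52.8]
eef_rot: [-3.126, -0.316, -0.0]
ft_force: [0.4, 0.4, -0.4]
width: 84.8
time: 13.5
ee_pos: [606.7, 236.3, 172.7]
eef_rot: [-3.126, -0.316, -0.001]
ft_force: [-0.9, 0.5, -1.1]
width: 84.9
[(array([604.5, 236.1]), np.float64(75.2)), (array([605.4, 236.4]), np.float64(73.0)), (array([606.1, 236.9]), np.float64(66.8)), (array([609.1, 238.1]), np.float64(62.9))] (array([604.4, 235.2]), np.float64(64.8)) (array([604.3, 235.2]), np.float64(63.1))
a (array([ 519.4, -136. ]), np.float64(35.3))
b (array([ 420.1, -124.8]), np.float64(38.2))
c (array([ 418. , -242.8]), np.float64(40.3))
d (array([ 626.1, -241. ]), np.float64(41.6))
e (array([ 521.9, -349.1]), np.float64(42.4))
t 13.55 pos [606.4 236.2 171.9] jaw -1.369 tilt [-0.001 -0.    -1.   ] F [-0.5  0.  -0.3] w 84.9 q7 -2.0
need cm (cur tool axes) [-14.22  34.88   2.21] rz -0.0
```

View pics/w9.png

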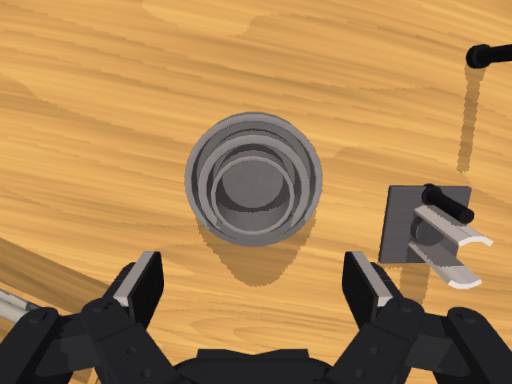

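All three tins are nested and concentric within 1 mm. Next, an overhead look at the tube for precise alignment.

```bash
python3 -m crank '[[[0,0,0,-1,3.1,0,6],[0,0,0,-1,3.1,0,6],[0,0,0,-1,3.1,0,6],[0,0,0,-1,3.1,0,6],[0,0,0,-1,3.1,0,6],[0,0,0,-0.8,3.2,0,6],[0,0,0,0,0,0,6],[0,0,0,0,0,0,6]]]'
cat >> h.py <<'E'
def fit_tube(im,C,x0,y0,psi0):
    g=cv2.GaussianBlur(cv2.cvtColor(im,cv2.COLOR_BGR2GRAY).astype(np.float32),(0,0),0.8)
    m=np.minimum(np.hypot(cv2.Sobel(g,cv2.CV_32F,1,0),cv2.Sobel(g,cv2.CV_32F,0,1)),100)
    l=np.linspace(-42,42,60);o=np.full(60,45.)
    sq=np.r_[np.c_[l,o],np.c_[l,-o],np.c_[o,l],np.c_[-o,l]]
    S=np.c_[sq,np.full(240,8)]
    def arcs():
        A=[]
        for r in(20.5,25.5):
            b=np.linspace(-.6,.6,40)
            for s in(0,np.pi): A.append(np.c_[r*np.cos(b+s),r*np.sin(b+s),np.full(40,86)])
        return np.vstack(A)
    def sc(P):
        def f(p):
            X=P.copy();c,s=np.cos(p[2]/100),np.sin(p[2]/100)
            X[:,0]=p[0]+c*P[:,0]-s*P[:,1];X[:,1]=p[1]+s*P[:,0]+c*P[:,1]
            q=proj(C,X).astype(np.float32);return -cv2.remap(m,q[:,0],q[:,1],cv2.INTER_LINEAR).mean()
        return f
    out=[]
    for P in(S,arcs()):
        f=sc(P);b=min((f((x0+a,y0+c,100*psi0+d)),x0+a,y0+c,100*psi0+d) for a in range(-8,9,1) for c in range(-8,9,1) for d in(-4,-2,0,2,4))
        r=minimize(f,b[1:],method="Nelder-Mead",options=dict(initial_simplex=[b[1:],(b[1]+1,b[2],b[3]),(b[1],b[2]+1,b[3]),(b[1],b[2],b[3]+2)]));out.append((r.x.round(2),round(-r.fun,1)))
    return out
E
python3 - <<'E'
from h import *
s,im,C=shot('wrist','w10')
print(fit_tube(im,C,587,41,.189))
rows(537,-134,120,-1.382)
E
```

```text
time: 14.35
ee_pos: [587.0, 41.1, 171.7]
eef_rot: [-3.126, -0.314, 0.002]
ft_force: [0.5, 1.4, 0.6]
width: 59.7
[(array([588.22,  41.75,  19.99]), np.float64(90.3)), (array([587.54,  41.42,  23.87]), np.float64(99.6))]
t 14.4 pos [587.1  42.2 171.9] jaw -1.369 tilt [-0.001  0.    -1.   ] F [0.2 1.2 0.3] w 60.3 q7 -1.71
need cm (cur tool axes) [-8.43 16.26  5.18] rz 0.013
```

Tube: foot fit (588.2,41.8, 0.200 rad), wall fit (587.5,41.4). They agree within 1 mm, and the current jaw angle already matches. Going to the first disc.

```bash
python3 -m crank '[[[0,0,0,-1.4,2.7,0,6],[0,0,0,-1.4,2.7,1,6],[0,0,0,-1.4,2.7,1,6],[0,0,0,-1.4,2.7,1,6],[0,0,0,-1.4,2.7,1,6],[0,0,0,-1.4,2.8,1.1,6],[0,0,0,0,0,0,6],[0,0,0,0,0,0,6]]]'
python3 - <<'E'
from h import *
s,im,C=shot('wrist','w11')
f=fit(im,C,'disc',537,-134);print(f,fit(im,C,'disc',438.7,-122.7))
rows(f[0][0],f[0][1],2,-1.371)
E
```

```text
time: 15.2
ee_pos: [537.8, -134.1, 121.1]
eef_rot: [-3.125, -0.317, 0.001]
ft_force: [1.5, 0.6, 0.6]
width: 59.9
(array([ 537. , -135.4]), np.float64(60.9)) (array([ 437.9, -121.3]), np.float64(61.4))
t 15.25 pos [ 538.2 -133.4  121.4] jaw -1.368 tilt [-0.     0.001 -1.   ] F [ 0.2  1.3 -0.3] w 60.1 q7 -1.42
need cm (cur tool axes) [-0.16  0.18 11.94] rz 0.003
```

View pics/w11.png

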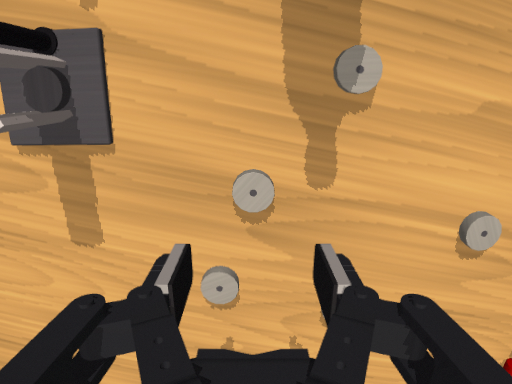

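The picture shows disc holes at (253,193), (220,289), (360,69) and (485,234), with the tube at upper left.

Run:
```python
from h import *
s=read_state();C=cal('wrist',s)
print(at(C,[(253,193),(220,289),(360,69),(485,234)],12).round(1))
p=at(C,[(253,193)],12)[0];rows(p[0],p[1],0.5,-1.371)
```

```text
[[ 536.4 -134.1   12. ]
 [ 437.8 -122.9   12. ]
 [ 649.3 -193.5   12. ]
 [ 540.7 -350.8   12. ]]
t 15.25 pos [ 538.2 -133.4  121.4] jaw -1.368 tilt [-0.     0.001 -1.   ] F [ 0.2  1.3 -0.3] w 60.1 q7 -1.42
need cm (cur tool axes) [-0.2   0.04 12.09] rz 0.003
```

Disc d has been knocked about 5 cm since the start (from about (645,-240) to (649,-194)), and this view gives its new place. Grasping the first disc.

```bash
python3 -m crank '[[[0,0,0,-0.2,0.05,3,6],[0,0,0,0,0,3,6],[0,0,0,0,0,3,6],[0,0,0,0,0,2,6],[0,0,0,0,0,0.7,6],[0,0,0,0,0,0.3,6],[0,0,0,0,0,0,6]]]'
python3 -m crank '[[[0,0,0,0,0,0,2],[0,0,0,0,0,0,2],[0,0,0,0,0,0,2],[0,0,0,0,0,0,2],[0,0,0,0,0,0,2]]]'
python3 -m crank '[[[0,0,0,0,0,-2,2],[0,0,0,0,0,-4,2],[0,0,0,0,0,-4,2],[0,0,0,0,0,-4,2],[0,0,0,0,0,0,2],[0,0,0,0,0,0,2]]]'
python3 - <<'E'
from h import *
s,im,C=shot('wrist','w12')
p=s['ee_pos'];print([(dz,fit(im,C,'disc',p[0],p[1],p[2]+dz)) for dz in(-4,-2,0,2,4)])
rows(587.9,41.6,140,-1.371)
cv2.imwrite('pics/w12c.png',cv2.resize(im[140:,120:400],None,fx=2,fy=2))
E
```

```text
time: 15.95
ee_pos: [536.5, -135.2, 2.2]
eef_rot: [-3.125, -0.318, -0.001]
ft_force: [-0.0, -0.0, 0.6]
width: 59.9
time: 16.45
ee_pos: [536.6, -135.9, 2.9]
eef_rot: [3.125, 0.316, 0.002]
ft_force: [-2.5, 0.7, 14.5]
width: 33.0
time: 17.05
ee_pos: [536.3, -136.2, 142.8]
eef_rot: [3.125, 0.316, 0.003]
ft_force: [0.1, 0.0, -0.9]
width: 32.8
[(-4, (array([ 535.9, -136.2]), np.float64(57.1))), (-2, (array([ 536.7, -135.4]), np.float64(53.8))), (0, (array([ 537.2, -134.9]), np.float64(51.9))), (2, (array([ 538.2, -134.5]), np.float64(52.3))), (4, (array([ 539.1, -134.1]), np.float64(52.4)))]
t 17.1 pos [ 535.7 -136.   141.7] jaw -1.369 tilt [ 0. -0. -1.] F [-0.9  0.1 -2.3] w 33.1 q7 -1.41
need cm (cur tool axes) [  8.67 -16.35   0.17] rz 0.002
```

View pics/w12c.png

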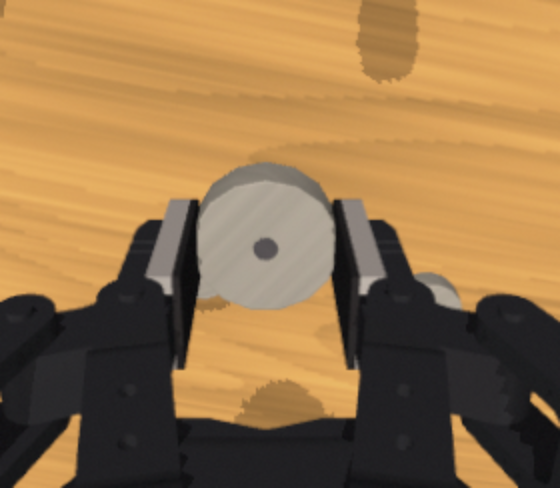

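Disc is held flat, its hole at full-frame (252.5,264).

Run:
```python
from h import *
s=read_state();C=cal('wrist',s);p=s['ee_pos']
d=at(C,[(252.5,264)],p[2]+9)[0];R=Ro.from_rotvec(s["eef_rot"]).as_matrix()
print("disc-TCP tool mm",(R.T@(d-p)).round(1))
o=R@[(R.T@(d-p))[0],(R.T@(d-p))[1],0]
rows(587.9-o[0],41.6-o[1],140,-1.371)
```

```text
disc-TCP tool mm [ 0.3 -0.1 -9. ]
t 17.1 pos [ 535.7 -136.   141.7] jaw -1.369 tilt [ 0. -0. -1.] F [-0.9  0.1 -2.3] w 33.1 q7 -1.41
need cm (cur tool axes) [  8.64 -16.35   0.17] rz 0.002
```

```bash
python3 -m crank '[[[0,0,0,0.9,-1.65,0,2],[0,0,0,1.5,-2.9,0,2],[0,0,0,1.5,-2.9,0,2],[0,0,0,1.5,-2.9,0,2],[0,0,0,1.5,-2.8,0,2],[0,0,0,1.2,-2.2,0,2],[0,0,0,0.55,-1.0,0,2],[0,0,0,0,0,0,2]]]' >/dev/null
python3 -m crank '[[[0,0,0,0,0,0,2],[0,0,0,0,0,0,2],[0,0,0,0,0,0,2]]]' | tail -3
python3 - <<'E'
from h import *
rows(587.9,41.6,95,-1.371)
s,im,C=shot('wrist','w13');print(fit_tube(im,C,588,41.6,.2))
print(fit(im,C,'disc',588,41.6,s['ee_pos'][2]-3,6))
E
```

```text
eef_rot: [3.125, 0.314, -0.0]
ft_force: [-0.7, 0.2, -0.1]
width: 33.3
t 18.2 pos [587.7  40.3 141.6] jaw -1.371 tilt [-0. -0. -1.] F [-0.7  0.2 -0.1] w 33.3 q7 -1.73
need cm (cur tool axes) [ 0.04 -0.12  4.66] rz 0.0
[(array([588.8 ,  41.53,  19.99]), np.float64(90.4)), (array([587.96,  42.01,   4.58]), np.float64(57.2))]
(array([588.2,  40.2]), np.float64(59.4))
```

```bash
python3 -m crank '[[[0,0,0,0.05,-0.12,1,2],[0,0,0,0,0,2,2],[0,0,0,0,0,1.5,2],[0,0,0,0,0,0.6,2],[0,0,0,0,0,0.4,2],[0,0,0,0,0,0.4,2],[0,0,0,0,0,0,2]]]'
python3 -c "
from h import *
rows(588.2,41.6,28,-1.371)"
```

```text
time: 18.95
ee_pos: [588.2, 42.9, 82.5]
eef_rot: [-3.126, -0.316, 0.0]
ft_force: [-0.1, -0.1, -1.0]
width: 32.7
t 18.95 pos [588.2  42.9  82.5] jaw -1.369 tilt [-0.  0. -1.] F [-0.1 -0.1 -1. ] w 32.7 q7 -1.76
need cm (cur tool axes) [-0.02  0.13  5.45] rz 0.002
```

No contact and already 6 mm inside, so I continue down.

```bash
python3 -m crank '[[[0,0,0,0,0.06,0.8,2],[0,0,0,0,0,1,2],[0,0,0,0,0,1,2],[0,0,0,0,0,1,2],[0,0,0,0,0,0.8,2],[0,0,0,0,0,0.5,2],[0,0,0,0,0,0,2]]]'
python3 -m crank '[[[0,0,0,0,0,0.2,2],[0,0,0,0,0,0.2,2],[0,0,0,0,0,0,2]]]'
```

```text
time: 19.65
ee_pos: [587.9, 42.4, 30.8]
eef_rot: [-3.126, -0.317, 0.002]
ft_force: [-0.5, -0.0, -0.8]
width: 33.0
time: 19.95
ee_pos: [588.3, 42.4, 27.6]
eef_rot: [-3.126, -0.316, -0.0]
ft_force: [0.4, 0.6, -1.0]
width: 32.7
```

```bash
python3 -m crank '[[[0,0,0,0,0,0.2,2],[0,0,0,0,0,0.1,2],[0,0,0,0,0,0,2],[0,0,0,0,0,0,4],[0,0,0,0,0,0,5],[0,0,0,0,0,0,6],[0,0,0,0,0,0,6]]]'
python3 -m crank '[[[0,0,0,0,0,-2,6],[0,0,0,0,0,-4,6],[0,0,0,0,0,-4,6],[0,0,0,0,0,-3,6],[0,0,0,0,0,0,6],[0,0,0,0,0,0,6]]]'
python3 - <<'E'
from h import *
s,im,C=shot('wrist','w14');print(fit(im,C,'disc',588,41.6,20,4))
q=proj(C,[(588,41.6,32)])[0];print(q)
u,v=int(q[0]),int(q[1]);cv2.imwrite('pics/w14c.png',cv2.resize(im[v-70:v+70,u-70:u+70],None,fx=4,fy=4))
rows(437.8,-122.9,100,-1.371)
E
```

```text
time: 20.65
ee_pos: [588.3, 42.4, 24.7]
eef_rot: [3.126, 0.316, 0.0]
ft_force: [0.3, -0.9, -0.8]
width: 59.8
time: 21.25
ee_pos: [588.4, 42.2, 155.0]
eef_rot: [3.126, 0.316, 0.002]
ft_force: [-0.4, -0.0, -0.2]
width: 59.8
(array([588.8,  43. ]), np.float64(64.3))
[253.12304306 186.83365494]
t 21.3 pos [587.9  42.2 154. ] jaw -1.369 tilt [-0.001 -0.    -1.   ] F [-0.1  1.3 -1.2] w 60.4 q7 -1.72
need cm (cur tool axes) [-18.01  13.17   5.41] rz 0.002
```

View pics/w14c.png

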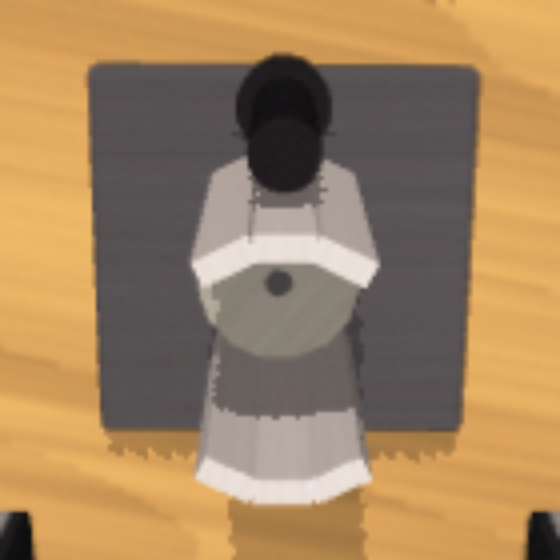

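The first disc lies flat on the pedestal, hole visible at (278,282) in the crop. Next, disc b.

```bash
python3 -m crank '[[[0,0,0,-2.6,1.9,0,6],[0,0,0,-2.6,1.9,0,6],[0,0,0,-2.6,1.9,0.5,6],[0,0,0,-2.6,1.9,1.2,6],[0,0,0,-2.6,1.9,1.2,6],[0,0,0,-2.6,1.9,1.2,6],[0,0,0,-2.4,1.8,1.2,6],[0,0,0,0,0,0,6]]]' >/dev/null
python3 -m crank '[[[0,0,0,0,0,0,6],[0,0,0,0,0,0,6]]]' | tail -3
python3 - <<'E'
from h import *
s,im,C=shot('wrist','w15')
f=fit(im,C,'disc',437.8,-122.5,0,12);print(f);rows(f[0][0],f[0][1],2,-1.371)
E
```

```text
eef_rot: [-3.125, -0.318, 0.0]
ft_force: [-0.6, 0.2, 0.3]
width: 60.2
(array([ 439.9, -122.1]), np.float64(57.6))
t 22.35 pos [ 439.  -122.2  101.5] jaw -1.368 tilt [ 0.  0. -1.] F [-0.5 -0.1  0.2] w 60.1 q7 -1.46
need cm (cur tool axes) [0.09 0.01 9.95] rz 0.003
```

```bash
cat >> h.py <<'E'
def hole(im,C,X,w=14):
    "centre of the dark hole near world point X; returns world point at the same height"
    g=cv2.GaussianBlur(cv2.cvtColor(im,cv2.COLOR_BGR2GRAY).astype(np.float32),(0,0),1)
    u,v=proj(C,X)[0].round().astype(int);c=g[v-w:v+w+1,u-w:u+w+1]
    k=np.clip(np.median(c)-25-c,0,None);n,l,st,ce=cv2.connectedComponentsWithStats((k>0).astype(np.uint8))
    r=[]
    for i in range(1,n):
        if 3<=st[i,4]<=120 and max(st[i,2:4])<14:
            ys,xs=np.where(l==i);ww=k[ys,xs];uv=(u-w+(xs*ww).sum()/ww.sum(),v-w+(ys*ww).sum()/ww.sum())
            r.append((np.hypot(uv[0]-u,uv[1]-v),uv,st[i,4]))
    if not r: print("no hole",c.min(),np.median(c));return None
    d,uv,a=min(r);print("hole px",np.round(uv,1),"area",a,"contrast");return at(C,[uv],X[2])[0]
def held(name,tx=588.1,ty=42.0,z=140):
    s,im,C=shot('wrist',name);p=s['ee_pos'];R=Ro.from_rotvec(s["eef_rot"]).as_matrix()
    h=hole(im,C,[p[0],p[1],p[2]+9]);o=np.zeros(3)
    if h is not None:
        d=R.T@(h-p);print("disc-TCP tool mm",d.round(1));o=R@[d[0],0,0]
    rows(tx-o[0],ty-o[1],z,-1.371)
E
python3 -m crank '[[[0,0,0,0,0,3,6],[0,0,0,0,0,3,6],[0,0,0,0,0,2.5,6],[0,0,0,0,0,1,6],[0,0,0,0,0,0.4,6],[0,0,0,0,0,0,6]]]'
python3 -m crank '[[[0,0,0,0,0,0,2],[0,0,0,0,0,0,2],[0,0,0,0,0,0,2],[0,0,0,0,0,0,2],[0,0,0,0,0,0,2]]]'
python3 -m crank '[[[0,0,0,0,0,-2,2],[0,0,0,0,0,-4,2],[0,0,0,0,0,-4,2],[0,0,0,0,0,-4,2],[0,0,0,0,0,0,2],[0,0,0,0,0,0,2]]]'
python3 -c "
from h import *
held('w16')
s=read_state();im=cv2.imread('pics/w12.png')"
```

```text
time: 22.95
ee_pos: [438.7, -122.7, 2.9]
eef_rot: [-3.126, -0.317, -0.0]
ft_force: [-0.1, -0.3, 0.1]
width: 59.9
time: 23.45
ee_pos: [439.0, -123.3, 3.9]
eef_rot: [3.125, 0.316, 0.003]
ft_force: [-3.3, 1.1, 17.8]
width: 32.8
time: 24.05
ee_pos: [438.7, -123.5, 143.8]
eef_rot: [3.125, 0.315, 0.004]
ft_force: [-0.1, 1.0, -1.1]
width: 32.7
no hole 79.061455 156.06868
t 24.1 pos [ 438.2 -123.3  142.8] jaw -1.369 tilt [ 0.001 -0.    -1.   ] F [ 0.7 -0.3 -1.8] w 32.6 q7 -1.42
need cm (cur tool axes) [ 17.99 -13.2    0.29] rz 0.002
```

```bash
sed -i 's/<=120 and max(st\[i,2:4\])<14/<=260 and max(st[i,2:4])<19/' h.py; python3 -c "
from h import *
held('w17')"
```

```text
hole px [252.4 264.4] area 123 contrast
disc-TCP tool mm [ 0.1 -0.1 -9. ]
t 24.15 pos [ 437.9 -123.1  142.2] jaw -1.369 tilt [-0.001 -0.    -1.   ] F [-1.  -0.7 -1.8] w 32.7 q7 -1.42
need cm (cur tool axes) [ 18.01 -13.17   0.22] rz 0.002
```

```bash
python3 -m crank '[[[0,0,0,1.5,-1.1,0,2],[0,0,0,2.7,-2,0,2],[0,0,0,3,-2.2,0,2],[0,0,0,3,-2.2,0,2],[0,0,0,3,-2.2,0,2],[0,0,0,2.5,-1.8,0,2],[0,0,0,1.5,-1.1,0,2],[0,0,0,0.8,-0.6,0,2]]]' >/dev/null
python3 -m crank '[[[0,0,0,0,0,0,2],[0,0,0,0,0,0,2],[0,0,0,0,0,0,2]]]' | tail -3
python3 -c "
from h import *
held('w18',588.1,42,95)"
```

```text
eef_rot: [3.125, 0.315, -0.001]
ft_force: [0.7, -0.5, -1.1]
width: 32.7
hole px [252.4 264.3] area 124 contrast
disc-TCP tool mm [ 0.1 -0.1 -9. ]
t 25.3 pos [587.8  41.2 142.6] jaw -1.37 tilt [-0.    -0.001 -1.   ] F [ 0.3  0.8 -0.9] w 32.4 q7 -1.74
need cm (cur tool axes) [ 0.04 -0.07  4.76] rz 0.001
```

```bash
python3 -m crank '[[[0,0,0,0.04,-0.05,1.5,2],[0,0,0,0,0,2,2],[0,0,0,0,0,1,2],[0,0,0,0,0,0.6,2],[0,0,0,0,0,0.4,2],[0,0,0,0,0,0.4,2],[0,0,0,0,0,0,2]]]'
python3 -c "
from h import *
rows(588.1,42,38,-1.371)"
```

```text
time: 26.0
ee_pos: [588.5, 42.9, 83.5]
eef_rot: [-3.126, -0.316, 0.0]
ft_force: [0.3, 0.8, -0.8]
width: 32.6
t 26.0 pos [588.5  42.9  83.5] jaw -1.369 tilt [-0. -0. -1.] F [ 0.3  0.8 -0.8] w 32.6 q7 -1.77
need cm (cur tool axes) [-0.06  0.08  4.55] rz 0.002
```

```bash
python3 -m crank '[[[0,0,0,-0.03,0.05,0.8,2],[0,0,0,0,0,1,2],[0,0,0,0,0,1,2],[0,0,0,0,0,0.8,2],[0,0,0,0,0,0.5,2],[0,0,0,0,0,0.3,2],[0,0,0,0,0,0.1,2],[0,0,0,0,0,0,2]]]'
python3 -m crank '[[[0,0,0,0,0,0,2],[0,0,0,0,0,0,4],[0,0,0,0,0,0,5],[0,0,0,0,0,0,6],[0,0,0,0,0,0,6]]]'
python3 -m crank '[[[0,0,0,0,0,-2,6],[0,0,0,0,0,-4,6],[0,0,0,0,0,-4,6],[0,0,0,0,0,-3,6],[0,0,0,0,0,0,6],[0,0,0,0,0,0,6]]]'
python3 - <<'E'
from h import *
s,im,C=shot('wrist','w19');print([fit(im,C,'disc',588,42,z,4) for z in(20,26,32,38)])
print(hole(im,C,[588,42,44],10))
rows(436,-235,110,-1.371)
E
```

```text
time: 26.8
ee_pos: [588.4, 42.4, 38.7]
eef_rot: [-3.126, -0.316, -0.0]
ft_force: [0.1, 0.0, -0.2]
width: 32.7
time: 27.3
ee_pos: [588.4, 42.4, 38.7]
eef_rot: [-3.126, -0.316, -0.0]
ft_force: [0.5, 0.1, -0.4]
width: 59.9
time: 27.9
ee_pos: [588.5, 42.3, 168.9]
eef_rot: [3.126, 0.316, 0.001]
ft_force: [-0.9, -0.4, 0.1]
width: 60.1
[(array([583.8,  41.8]), np.float64(72.8)), (array([586. ,  42.1]), np.float64(69.8)), (array([588.7,  42.3]), np.float64(67.6)), (array([590.6,  43.1]), np.float64(67.7))]
hole px [252.3 186.2] area 39 contrast
[587.89800986  42.37514571  44.        ]
t 27.95 pos [588.   42.2 168. ] jaw -1.369 tilt [-0.001 -0.    -1.   ] F [ 0.2  0.7 -0.1] w 60.2 q7 -1.73
need cm (cur tool axes) [-20.44  24.12   5.82] rz 0.002
```

Second disc is at its level: its hole back-projects to (587.9,42.4) at z=44. On to disc c.

```bash
python3 -m crank '[[[0,0,0,-2.6,3.1,0,6],[0,0,0,-2.6,3.1,0,6],[0,0,0,-2.6,3.1,0.5,6],[0,0,0,-2.6,3,1,6],[0,0,0,-2.6,3,1,6],[0,0,0,-2.6,3,1,6],[0,0,0,-2.6,3,1,6],[0,0,0,-2.2,2.8,1,6]]]' >/dev/null
python3 -m crank '[[[0,0,0,0,0,0,6],[0,0,0,0,0,0,6],[0,0,0,0,0,0,6]]]' | tail -3
python3 - <<'E'
from h import *
s,im,C=shot('wrist','w20')
h=None
f=fit(im,C,'disc',436,-238,0,16);print(f);h=hole(im,C,[f[0][0],f[0][1],12],10);print(h)
if h is not None: rows(h[0],h[1],3.5,-1.371)
for x,y in[(649.3,-193.5),(540.7,-350.8)]:
    print(proj(C,[(x,y,12)]),fit(im,C,'disc',x,y,0,10))
E
```

```text
eef_rot: [-3.125, -0.318, 0.0]
ft_force: [0.1, 0.7, 0.9]
width: 59.9
(array([ 435.3, -243.3]), np.float64(55.3))
hole px [262.6 198.4] area 50 contrast
[ 434.9051125  -242.31217217   12.        ]
t 29.1 pos [ 437.3 -233.5  113.4] jaw -1.367 tilt [-0.     0.001 -1.   ] F [ 1.5  0.9 -0.3] w 59.7 q7 -1.21
need cm (cur tool axes) [-0.42  0.82 10.99] rz 0.004
[[ 257.93768422 -116.95211896]] (array([ 639.3, -203.5]), np.float64(0.0))
[[431.14165376  96.39538286]] (array([ 541.2, -349.4]), np.float64(51.6))
```

```bash
python3 -m crank '[[[0,0,0,-0.42,0.82,2.5,6],[0,0,0,0,0,3,6],[0,0,0,0,0,3,6],[0,0,0,0,0,1.8,6],[0,0,0,0,0,0.6,6],[0,0,0,0,0,0,6]]]'
python3 -m crank '[[[0,0,0,0,0,0,2],[0,0,0,0,0,0,2],[0,0,0,0,0,0,2],[0,0,0,0,0,0,2],[0,0,0,0,0,0,2]]]'
python3 -m crank '[[[0,0,0,0,0,-2,2],[0,0,0,0,0,-4,2],[0,0,0,0,0,-4,2],[0,0,0,0,0,-4,2],[0,0,0,0,0,0,2],[0,0,0,0,0,0,2]]]'
python3 -c "
from h import *
held('w21')"
```

```text
time: 29.7
ee_pos: [434.5, -242.6, 4.3]
eef_rot: [-3.125, -0.318, 0.001]
ft_force: [-0.6, -0.6, 0.7]
width: 59.9
time: 30.2
ee_pos: [435.0, -243.7, 6.0]
eef_rot: [3.125, 0.316, 0.003]
ft_force: [-2.2, 2.9, 14.8]
width: 32.8
time: 30.8
ee_pos: [434.6, -243.9, 146.0]
eef_rot: [3.124, 0.315, 0.003]
ft_force: [-0.2, -0.1, -0.5]
width: 32.1
hole px [252.3 260.8] area 119 contrast
disc-TCP tool mm [ 2.  -0.2 -9. ]
t 30.85 pos [ 434.1 -243.6  144.9] jaw -1.369 tilt [ 0.001 -0.001 -1.   ] F [-0.1 -0.  -1.8] w 32.2 q7 -1.18
need cm (cur tool axes) [ 20.59 -24.9    0.48] rz 0.002
```

Disc is gripped 3 mm lower relative to the tool (TCP 6.0), which accounts for the apparent 2 mm, so it is centred. The seat for level 3 is then TCP z≈50.

```bash
sed -i 's/p\[2\]+9\]/p[2]+zt]/; s/def held(name,tx=588.1,ty=42.0,z=140)/def held(name,tx=588.1,ty=42.0,z=140,zt=9)/' h.py
python3 -m crank '[[[0,0,0,1.5,-1.8,0,2],[0,0,0,2.7,-3.2,0,2],[0,0,0,3,-3.6,0,2],[0,0,0,3,-3.6,0,2],[0,0,0,3,-3.6,0,2],[0,0,0,3,-3.6,0,2],[0,0,0,2.5,-3.0,0,2],[0,0,0,1.4,-1.7,0,2]]]' >/dev/null
python3 -m crank '[[[0,0,0,0.6,-0.7,0,2],[0,0,0,0,0,0,2],[0,0,0,0,0,0,2],[0,0,0,0,0,0,2]]]' | tail -3
python3 -c "
from h import *
held('w22',588.1,42.2,85,6)"
```

```text
eef_rot: [3.125, 0.314, -0.001]
ft_force: [0.2, 0.5, -0.8]
width: 32.5
hole px [252.3 260.8] area 122 contrast
disc-TCP tool mm [ 0.3 -0.1 -6. ]
t 32.1 pos [587.1  39.5 144.5] jaw -1.371 tilt [-0.    -0.001 -1.   ] F [-0.6  0.3 -0.8] w 32.3 q7 -1.75
need cm (cur tool axes) [ 0.13 -0.25  5.95] rz 0.0
```

```bash
python3 -m crank '[[[0,0,0,0.12,-0.22,1.5,2],[0,0,0,0,0,2,2],[0,0,0,0,0,1,2],[0,0,0,0,0,0.6,2],[0,0,0,0,0,0.4,2],[0,0,0,0,0,0.3,2],[0,0,0,0,0,0,2]]]'
python3 -c "
from h import *
rows(588.1,42.2,51.5,-1.371)"
```

```text
time: 32.8
ee_pos: [588.2, 43.4, 86.6]
eef_rot: [-3.126, -0.316, -0.0]
ft_force: [-0.6, 0.1, -1.2]
width: 32.4
t 32.8 pos [588.2  43.4  86.6] jaw -1.369 tilt [ 0.  0. -1.] F [-0.6  0.1 -1.2] w 32.4 q7 -1.78
need cm (cur tool axes) [-0.04  0.11  3.51] rz 0.002
```

```bash
python3 -m crank '[[[0,0,0,-0.03,0.1,0.5,2],[0,0,0,0,0,0.5,2],[0,0,0,0,0,0.8,2],[0,0,0,0,0,0.8,2],[0,0,0,0,0,0.5,2],[0,0,0,0,0,0.3,2],[0,0,0,0,0,0.1,2],[0,0,0,0,0,0,2]]]'
python3 -m crank '[[[0,0,0,0,0,0,2],[0,0,0,0,0,0,4],[0,0,0,0,0,0,5],[0,0,0,0,0,0,6],[0,0,0,0,0,0,6]]]'
python3 -m crank '[[[0,0,0,0,0,-2,6],[0,0,0,0,0,-4,6],[0,0,0,0,0,-3,6],[0,0,0,0,0,-2,6],[0,0,0,0,0,0,6],[0,0,0,0,0,0,6]]]'
python3 - <<'E'
from h import *
s,im,C=shot('wrist','w23')
print(hole(im,C,[588,42.2,56],10))
rows(649.3,-193.5,130,-1.371)
E
```

```text
time: 33.6
ee_pos: [588.1, 42.4, 51.6]
eef_rot: [-3.126, -0.317, 0.0]
ft_force: [-0.3, -1.1, -0.5]
width: 32.6
time: 34.1
ee_pos: [588.1, 42.3, 51.7]
eef_rot: [-3.126, -0.316, -0.0]
ft_force: [0.5, 0.5, 0.7]
width: 59.8
time: 34.7
ee_pos: [588.0, 42.2, 161.6]
eef_rot: [3.126, 0.316, 0.001]
ft_force: [-0.2, 1.0, -0.9]
width: 60.2
hole px [252.2 191.7] area 43 contrast
[588.41781187  42.55286426  56.        ]
t 34.75 pos [587.7  42.2 161. ] jaw -1.369 tilt [-0.001 -0.    -1.   ] F [-0.1 -0.1 -0.5] w 60.4 q7 -1.74
need cm (cur tool axes) [ 1.31 24.32  3.1 ] rz 0.002
```

Third disc in (hole at (588.4,42.6), z=56). Next the knocked disc d, near the bottle. I'll check clearance before going down.

```bash
python3 -m crank '[[[0,0,0,0.2,3.5,0,6],[0,0,0,0.2,3.5,0,6],[0,0,0,0.2,3.5,0.3,6],[0,0,0,0.2,3.5,0.3,6],[0,0,0,0.2,3.5,0.3,6],[0,0,0,0.2,3.5,0.3,6],[0,0,0,0.1,3.3,0.3,6],[0,0,0,0,0,0,6]]]' >/dev/null
python3 -m crank '[[[0,0,0.13,0,0,0,6],[0,0,0.13,0,0,0,6],[0,0,0.13,0,0,0,6],[0,0,0.13,0,0,0,6],[0,0,0.13,0,0,0,6],[0,0,0.13,0,0,0,6],[0,0,0,0,0,0,6],[0,0,0,0,0,0,6]]]' | tail -3
python3 - <<'E'
from h import *
s,im,C=shot('wrist','w24')
f=fit(im,C,'disc',649.3,-193.5,0,14);print(f);h=hole(im,C,[f[0][0],f[0][1],12],10);print(h)
if h is not None: rows(h[0],h[1],4,-1.371-.78)
print(at(cal('top'),[(290,131)],0))
E
```

```text
eef_rot: [3.013, -0.889, -0.002]
ft_force: [-0.2, 0.1, -0.7]
width: 59.9
(array([ 648.9, -193. ]), np.float64(54.3))
hole px [253.5 182.7] area 25 contrast
[ 648.53870199 -193.00251171   12.        ]
t 36.4 pos [ 649.3 -192.7  146. ] jaw -2.145 tilt [-0.001  0.    -1.   ] F [0.4 0.6 0.3] w 59.8 q7 -2.01
need cm (cur tool axes) [-0.03  0.06 14.2 ] rz 0.006
[[ 743.09476176 -139.98325069    0.        ]]
```

View pics/w24.png

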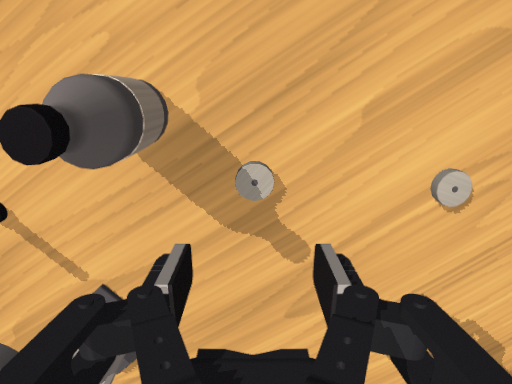

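Disc d is free at (254,182). The bottle at upper left is about 110 mm off, so turning back 0.38 rad gives the best clearance for both body and camera.

```bash
python3 -m crank '[[[0,0,-0.13,-0.02,0.05,0,6],[0,0,-0.13,0,0,0,6],[0,0,-0.12,0,0,1.5,6],[0,0,0,0,0,3,6],[0,0,0,0,0,3,6],[0,0,0,0,0,2,6],[0,0,0,0,0,0,6],[0,0,0,0,0,0,6]]]'
python3 -c "
from h import *
rows(648.6,-193,5,-1.37-.39)"
```

```text
time: 37.2
ee_pos: [649.2, -193.5, 52.0]
eef_rot: [-3.126, 0.309, 0.0]
ft_force: [0.4, -0.0, 0.3]
width: 60.1
t 37.2 pos [ 649.2 -193.5   52. ] jaw -1.768 tilt [-0.  0. -1.] F [ 0.4 -0.   0.3] w 60.1 q7 -1.71
need cm (cur tool axes) [-0.07 -0.03  4.7 ] rz -0.008
```

```bash
python3 -m crank '[[[0,0,0,-0.06,0,2,6],[0,0,0,0,0,1.8,6],[0,0,0,0,0,0.8,6],[0,0,0,0,0,0.1,6],[0,0,0,0,0,0,6]]]'
python3 -m crank '[[[0,0,0,0,0,0,2],[0,0,0,0,0,0,2],[0,0,0,0,0,0,2],[0,0,0,0,0,0,2],[0,0,0,0,0,0,2]]]'
python3 -m crank '[[[0,0,0,0,0,-2,2],[0,0,0,0,0,-4,2],[0,0,0,0,0,-4,2],[0,0,0,0,0,-4,2],[0,0,0,0,0,0,2],[0,0,0,0,0,0,2]]]'
python3 -m crank '[[[0,0,-0.1,0,0,0,2],[0,0,-0.1,0,0,0,2],[0,0,-0.1,0,0,0,2],[0,0,-0.1,0,0,0,2],[0,0,0,0,0,0,2],[0,0,0,0,0,0,2]]]' | tail -4
python3 -c "
from h import *
held('w25',588.1,42.2,143,7)"
```

```text
time: 37.7
ee_pos: [648.7, -193.4, 5.0]
eef_rot: [3.126, -0.311, 0.0]
ft_force: [-0.2, -0.5, 0.2]
width: 59.7
time: 38.2
ee_pos: [649.0, -193.4, 5.8]
eef_rot: [3.126, -0.311, 0.002]
ft_force: [-3.2, 1.4, 10.0]
width: 32.1
time: 38.8
ee_pos: [648.9, -193.5, 145.8]
eef_rot: [3.126, -0.311, 0.003]
ft_force: [-0.1, -0.5, -1.4]
width: 32.3
ee_pos: [648.0, -193.3, 143.7]
eef_rot: [-3.125, -0.311, 0.002]
ft_force: [-0.2, 0.7, -1.4]
width: 32.2
hole px [252.4 261.6] area 120 contrast
disc-TCP tool mm [ 0.5 -0.1 -7. ]
t 39.45 pos [ 648.1 -193.3  143.9] jaw -1.372 tilt [-0.001  0.    -1.   ] F [-0.1 -0.5 -0. ] w 32.6 q7 -1.35
need cm (cur tool axes) [ -1.28 -24.27   0.1 ] rz -0.001
```

```bash
python3 -m crank '[[[0,0,0,-0.1,-1.8,0,2],[0,0,0,-0.2,-3.2,0,2],[0,0,0,-0.2,-3.6,0,2],[0,0,0,-0.2,-3.6,0,2],[0,0,0,-0.2,-3.6,0,2],[0,0,0,-0.2,-3.6,0,2],[0,0,0,-0.1,-3.0,0,2],[0,0,0,-0.03,-1.7,0,2]]]' >/dev/null
python3 -m crank '[[[0,0,0,0,-0.1,0,2],[0,0,0,0,0,0,2],[0,0,0,0,0,0,2],[0,0,0,0,0,0,2]]]' | tail -3
python3 -c "
from h import *
held('w26',588.1,42.2,85,6.2)"
```

```text
eef_rot: [3.126, 0.313, -0.0]
ft_force: [-0.6, -0.0, -1.3]
width: 32.1
hole px [252.5 261.6] area 123 contrast
disc-TCP tool mm [-0.  -0.1 -6.2]
t 40.7 pos [588.1  40.2 144.5] jaw -1.371 tilt [-0. -0. -1.] F [-0.8 -0.1 -0.3] w 32.2 q7 -1.75
need cm (cur tool axes) [ 0.05 -0.2   5.95] rz 0.0
```

```bash
python3 -m crank '[[[0,0,0,0.04,-0.12,1.5,2],[0,0,0,0,0,2,2],[0,0,0,0,0,1,2],[0,0,0,0,0,0.6,2],[0,0,0,0,0,0.4,2],[0,0,0,0,0,0.3,2],[0,0,0,0,0,0,2]]]'
python3 -c "
from h import *
rows(588.1,42.2,63,-1.371)"
```

```text
time: 41.4
ee_pos: [588.1, 42.6, 86.6]
eef_rot: [-3.126, -0.316, -0.0]
ft_force: [-0.9, 0.6, -1.2]
width: 32.4
t 41.4 pos [588.1  42.6  86.6] jaw -1.369 tilt [ 0.  0. -1.] F [-0.9  0.6 -1.2] w 32.4 q7 -1.78
need cm (cur tool axes) [-0.01  0.04  2.36] rz 0.002
```

```bash
python3 -m crank '[[[0,0,0,0,0.04,0.5,2],[0,0,0,0,0,0.5,2],[0,0,0,0,0,0.5,2],[0,0,0,0,0,0.5,2],[0,0,0,0,0,0.3,2],[0,0,0,0,0,0.1,2],[0,0,0,0,0,0,2]]]'
python3 -m crank '[[[0,0,0,0,0,0,2],[0,0,0,0,0,0,4],[0,0,0,0,0,0,5],[0,0,0,0,0,0,6],[0,0,0,0,0,0,6],[0,0,0,0,0,0,6]]]'
python3 -m crank '[[[0,0,0,0,0,-2,6],[0,0,0,0,0,-4,6],[0,0,0,0,0,-3,6],[0,0,0,0,0,0,6],[0,0,0,0,0,0,6]]]'
python3 - <<'E'
from h import *
s,im,C=shot('wrist','w27')
print(hole(im,C,[588,42.2,68],10))
q=proj(C,[(588,42.2,68)])[0];u,v=int(q[0]),int(q[1]);cv2.imwrite('pics/w27c.png',cv2.resize(im[v-70:v+70,u-70:u+70],None,fx=4,fy=4,interpolation=cv2.INTER_CUBIC))
rows(541,-350,130,-1.371)
E
```

```text
time: 42.1
ee_pos: [588.1, 42.2, 62.5]
eef_rot: [-3.126, -0.316, 0.0]
ft_force: [0.3, -0.2, -0.9]
width: 32.3
time: 42.7
ee_pos: [588.2, 42.2, 62.6]
eef_rot: [-3.126, -0.316, -0.0]
ft_force: [0.1, 0.5, -1.0]
width: 60.1
time: 43.2
ee_pos: [588.3, 42.0, 152.9]
eef_rot: [3.126, 0.316, 0.002]
ft_force: [-0.8, 0.2, -0.7]
width: 60.4
hole px [252.2 200.6] area 52 contrast
[588.1387524  42.2787829  68.       ]
t 43.25 pos [587.8  42.  152.1] jaw -1.369 tilt [-0.001 -0.    -1.   ] F [ 0.5  0.5 -0.3] w 60.4 q7 -1.74
need cm (cur tool axes) [-12.44  37.47   2.22] rz 0.002
```

View pics/w27c.png

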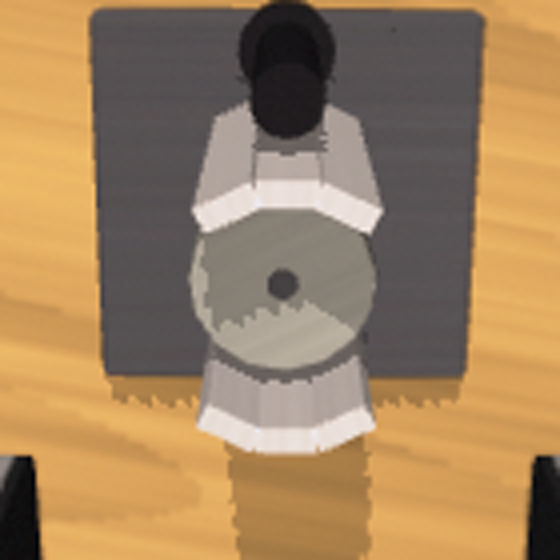

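Four discs in, the top one flat and its hole where z=68 predicts. Checking the post height from this view (post top at full-frame about (254,155)) before moving on.

```bash
python3 - <<'E'
from h import *
s=read_state();C=cal('wrist',s);q=proj(C,[(588,42.2,68)])[0];print(q)
u,v=int(q[0]),int(q[1]);print("seen",u-70+288/4,v-70+100/4, "bottom edge", v-70+138/4)
a=.2
for z in(68,80):
    c=np.array([588.1+36*np.cos(a),42.2+36*np.sin(a),z]);e=np.array([np.cos(a),np.sin(a),0])
    print(z,proj(C,[c,c-7*e,c+7*e]).round(1).tolist())
E
python3 -m crank '[[[0,0,0,-1.6,4.6,0,6],[0,0,0,-1.6,4.6,0,6],[0,0,0,-1.6,4.7,0,6],[0,0,0,-1.6,4.7,0,6],[0,0,0,-1.6,4.7,0.5,6],[0,0,0,-1.6,4.7,0.5,6],[0,0,0,-1.6,4.7,0.5,6],[0,0,0,-1.25,4.7,0.7,6]]]' >/dev/null
python3 -m crank '[[[0,0,0,0,0,0,6],[0,0,0,0,0,0,6],[0,0,0,0,0,0,6],[0,0,0,0,0,0,6]]]'
python3 - <<'E'
from h import *
s,im,C=shot('wrist','w28')
f=fit(im,C,'disc',541,-350.5,0,12);print(f);h=hole(im,C,[f[0][0],f[0][1],12],10);print(h)
if h is not None: rows(h[0],h[1],5,-1.371)
E
```

```text
[252.34670763 200.46336561]
seen 254.0 155.0 bottom edge 164.5
68 [[252.4, 153.3], [252.4, 162.8], [252.5, 143.7]]
80 [[252.4, 156.6], [252.4, 166.5], [252.5, 146.5]]
time: 44.45
ee_pos: [541.6, -347.7, 130.4]
eef_rot: [-3.125, -0.319, 0.0]
ft_force: [0.6, -0.4, 0.1]
width: 60.2
(array([ 540.9, -350.5]), np.float64(54.0))
hole px [254.5 189.1] area 44 contrast
[ 540.60882162 -349.55962509   12.        ]
t 44.5 pos [ 541.6 -347.9  130.6] jaw -1.367 tilt [-0.  0. -1.] F [0.2 0.1 0.3] w 59.9 q7 -1.08
need cm (cur tool axes) [-0.13  0.15 12.56] rz 0.004
```

That view sits between the two hypotheses (bottom edge 164.5; low predicts 162.8, high 166.5), so it doesn't decide. I'll test with the oblique views already saved (w5, w9), on both posts.

Run:
```python
from h import *
a=.2
for n,p in[("w5",(613.1,191.7,167.3)),("w9",(606.4,236.2,171.9))]:
    s=dict(ee_pos=np.array(p),eef_rot=np.array([-3.1255,-.316,-.001]));C=cal('wrist',s);im=cv2.imread(f"pics/{n}.png")
    print(n,fit_tube(im,C,588,42,.2))
    c=np.array([588.1+36*np.cos(a),42.2+36*np.sin(a),0]);
    for z in(68,80):
        q=proj(C,c+[0,0,z])[0]; r=proj(C,ring(c[0],c[1],z,7)); print("tube post",z,q.round(1),"bbox",r.min(0).round(1),r.max(0).round(1))
    g=cv2.cvtColor(im,cv2.COLOR_BGR2GRAY);m=(g<32).astype(np.uint8)
    q=proj(C,c+[0,0,40])[0].astype(int);k,l,st,ce=cv2.connectedComponentsWithStats(m)
    i=l[q[1],q[0]];print("dark comp bbox x0 y0 x1 y1",st[i,0],st[i,1],st[i,0]+st[i,2],st[i,1]+st[i,3],"id",i)
    # rotate so that parked post too
    for j in range(1,k):
        if st[j,4]>150 and st[j,1]<120 and st[j,0]>300: print("parked comp",st[j])
```

```text
w5 [(array([588.57,  44.02,  18.85]), np.float64(87.6)), (array([587.37,  41.91,  25.93]), np.float64(99.5))]
tube post 68 [420.7 215.3] bbox [412.7 207.5] [428.7 223. ]
tube post 80 [428.  220.9] bbox [419.6 212.8] [436.3 228.8]
dark comp bbox x0 y0 x1 y1 385 189 424 221 id 4
parked comp [ 425   31   78   33 1386]
w9 [(array([588.6 ,  44.23,  19.51]), np.float64(84.4)), (array([587.58,  42.05,  23.34]), np.float64(99.6))]
tube post 68 [466.4 215.5] bbox [458.8 208. ] [473.9 222.9]
tube post 80 [475.1 220.8] bbox [467.3 213. ] [482.9 228.5]
dark comp bbox x0 y0 x1 y1 422 184 474 223 id 2
parked comp [466  44  46  24 801]
```

Both oblique views settle it: dark extent reaches (474,223), low predicts (473.9,222.9), high (482.9,228.5). The post is the low one, so 4 discs is right. The last disc goes to the small tin.

```bash
python3 -m crank '[[[0,0,0,-0.13,0.15,3,6],[0,0,0,0,0,3.5,6],[0,0,0,0,0,3,6],[0,0,0,0,0,2,6],[0,0,0,0,0,1,6],[0,0,0,0,0,0,6]]]'
python3 -m crank '[[[0,0,0,0,0,0,2],[0,0,0,0,0,0,2],[0,0,0,0,0,0,2],[0,0,0,0,0,0,2],[0,0,0,0,0,0,2]]]'
python3 -m crank '[[[0,0,0,0,0,-2,2],[0,0,0,0,0,-4,2],[0,0,0,0,0,-4,2],[0,0,0,0,0,-4,2],[0,0,0,0,0,-1,2],[0,0,0,0,0,0,2]]]'
python3 -c "
from h import *
held('w29',604.5,236,155,6.5)"
```

```text
time: 45.1
ee_pos: [540.0, -350.1, 4.8]
eef_rot: [-3.124, -0.318, 0.002]
ft_force: [0.1, 0.3, 0.0]
width: 60.1
time: 45.6
ee_pos: [540.9, -351.2, 7.4]
eef_rot: [3.124, 0.316, 0.003]
ft_force: [-2.2, 2.6, 9.9]
width: 32.0
time: 46.2
ee_pos: [541.0, -351.6, 158.1]
eef_rot: [3.123, 0.316, 0.005]
ft_force: [0.7, -0.1, -1.3]
width: 32.3
hole px [252.4 259.5] area 118 contrast
disc-TCP tool mm [ 1.3 -0.1 -6.5]
t 46.25 pos [ 540.2 -351.1  156.2] jaw -1.369 tilt [ 0.001 -0.001 -1.   ] F [-0.4  1.  -0.9] w 32.1 q7 -1.07
need cm (cur tool axes) [ 17.92 -56.24   0.07] rz 0.002
```

```bash
python3 -m crank '[[[0,0,0,0,-2,0,2],[0,0,0,0,-3.5,0,2],[0,0,0,0,-4.5,0,2],[0,0,0,0,-4.5,0,2],[0,0,0,0,-4.5,0,2],[0,0,0,0,-4.5,0,2],[0,0,0,0,-4.5,0,2],[0,0,0,0,-4.5,0,2]]]' | tail -3
python3 -m crank '[[[0,0,0,0,-4.5,0,2],[0,0,0,0,-4.5,0,2],[0,0,0,0,-4.5,0,2],[0,0,0,0,-4.5,0,2],[0,0,0,1.5,-3,0,2],[0,0,0,2.5,-2,0,2],[0,0,0,3.5,-1.2,0,2],[0,0,0,4,0,0,2]]]' | tail -3
python3 -m crank '[[[0,0,0,3.5,0,0,2],[0,0,0,2,0,0,2],[0,0,0,0.8,0,0,2],[0,0,0,0,0,0,2],[0,0,0,0,0,0,2]]]' | tail -4
python3 - <<'E'
from h import *
held('w30',604.5,236,82,4.6)
im=cv2.imread('pics/w30.png');C=cal('wrist',read_state())
print(fit(im,C,'large',604.5,235.5),fit(im,C,'medium',604.5,235.5,6),fit(im,C,'small',604.5,236,12,8))
E
```

```text
eef_rot: [-3.125, -0.316, 0.003]
ft_force: [1.5, 1.3, -1.0]
width: 31.9
eef_rot: [-3.125, -0.322, 0.004]
ft_force: [0.5, 0.4, -0.9]
width: 31.9
ee_pos: [599.7, 240.1, 154.9]
eef_rot: [3.125, 0.317, -0.002]
ft_force: [0.2, 0.2, -0.8]
width: 32.0
hole px [252.5 259.6] area 121 contrast
disc-TCP tool mm [ 0.2 -0.1 -4.6]
t 48.4 pos [599.8 240.1 155.3] jaw -1.369 tilt [-0.001 -0.    -1.   ] F [-0.4 -0.5 -0.6] w 32.0 q7 -2.06
need cm (cur tool axes) [0.37 0.49 7.33] rz 0.002
(array([604.3, 235.3]), np.float64(63.3)) (array([604.5, 235.2]), np.float64(61.2)) (array([605.4, 236.3]), np.float64(64.4))
```

```bash
python3 -m crank '[[[0,0,0,0.37,0.49,2,2],[0,0,0,0,0,2.5,2],[0,0,0,0,0,1.5,2],[0,0,0,0,0,1,2],[0,0,0,0,0,0.5,2],[0,0,0,0,0,0,2],[0,0,0,0,0,0,2]]]'
python3 -m crank '[[[0,0,0,0,0,0,5],[0,0,0,0,0,0,6],[0,0,0,0,0,0,6],[0,0,0,0,0,0,6]]]'
python3 -m crank '[[[0,0,0,0,0,-3,6],[0,0,0,0,0,-4,6],[0,0,0,0,0,-4,6],[0,0,0,0,0,0,6],[0,0,0,0,0,0,6],[0,0,0,0,0,0,6]]]'
python3 - <<'E'
from h import *
s,im,C=shot('wrist','w31')
print(fit(im,C,'large',604.5,235.5),fit(im,C,'medium',604.5,235.5,6),[fit(im,C,'small',604.5,236,z,6) for z in(9,12,15)],hole(im,C,[604.5,236,30],20))
print(hole(im,C,[588,42.2,68],10))
E
```

```text
time: 49.1
ee_pos: [605.8, 236.4, 81.3]
eef_rot: [-3.125, -0.316, -0.001]
ft_force: [1.1, -0.2, -0.7]
width: 32.0
time: 49.5
ee_pos: [605.6, 236.2, 80.8]
eef_rot: [-3.125, -0.316, -0.0]
ft_force: [0.5, 0.5, 0.7]
width: 59.7
time: 50.1
ee_pos: [605.1, 235.9, 189.7]
eef_rot: [3.125, 0.316, -0.002]
ft_force: [0.3, -0.3, -0.4]
width: 59.6
hole px [251.2 174.1] area 23 contrast
(array([604.5, 235.1]), np.float64(66.3)) (array([604.6, 235.3]), np.float64(66.3)) [(array([604.6, 236.7]), np.float64(76.8)), (array([605.5, 237. ]), np.float64(74.2)), (array([606.1, 237.4]), np.float64(68.8))] [606.09057926 237.3756943   30.        ]
hole px [447.2 242.1] area 27 contrast
[588.10222739  42.0814944   68.        ]
```

View pics/w31.png

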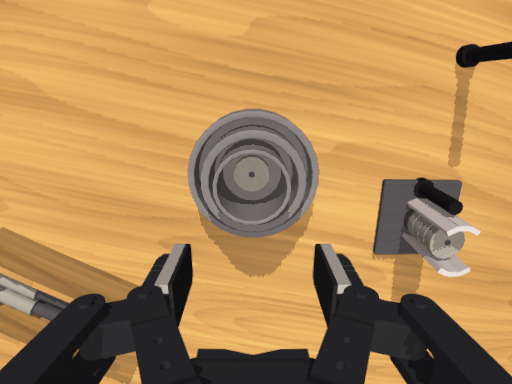

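The fifth disc lies flat in the small tin (hole (251,174)), and the stack top hole back-projects to (588.1,42.1) at z=68. One last check of the whole bench for a hidden disc and the bystanders.

Run:
```python
from h import *
t=read_camera('top');s=read_camera('side');cv2.imwrite('pics/t9.png',t)
a=cv2.resize(t[90:300,40:440],(800,420),interpolation=cv2.INTER_CUBIC)[:, :]
b=s[120:320,120:420]
cv2.imwrite('pics/end.png',np.hstack([cv2.resize(t[80:300,30:440],(440,236)),cv2.resize(b,(354,236))]).repeat(1,0))
d=cv2.absdiff(t,cv2.imread('pics/top0.png')).max(2)
for n,(x0,y0,x1,y1) in dict(bottle=(275,95,310,140),crate=(45,218,125,272),driver=(400,208,425,285)).items(): print(n,d[y0:y1,x0:x1].mean().round(1))
```

```text
bottle 13.5
crate 13.7
driver 15.7
```

View pics/end.png

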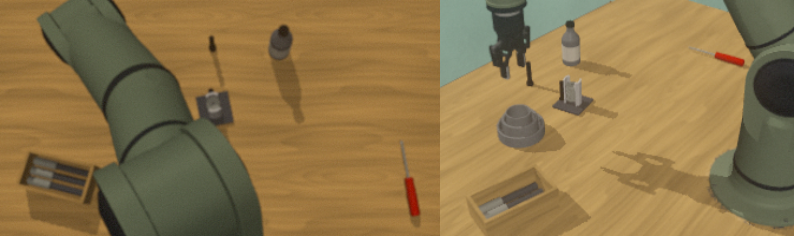

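No discs are left on the bench, the bystanders are in place, and the gripper hangs clear over the nest.

```bash
python3 -m crank '[[[0,0,0,0,0,0,6],[0,0,0,0,0,0,6],[0,0,0,0,0,0,6]]]' | head -1; python3 -c "
from rig import job_done;print(job_done())"
```

```text
time: 50.55
the job is handed in; nothing more can be done
None
```

The job is done and handed in at about 50.5 s of the 208 s allowed. The tins are nested, four discs are stacked level with the gauge post, and the one left over is in the small tin.

**What I did:** I put the medium tin in the large one and the small tin in the medium. There were five discs. The post on the tube's foot is the low 68 mm one, so four went into the tube. One disc was knocked about 5 cm during the run, and I found its new place from a wrist picture before picking it up.

**Last checks:**
- **Tins:** fitted centres agree within about 2 mm: large (604.5, 235.1), medium (604.6, 235.3), small about (605, 237). The fitted heights are less certain: the small tin's rim fitted slightly better 3 mm below its nominal height than at it. The last pictures show it upright and fully down.
- **Stack:** the top disc's hole lies at (588.1, 42.1) for z = 68. The tube's axis fits at (588, 42), and the disc looks flat.
- **Leftover disc:** it lies flat inside the small tin.
- **Bench:** the last overview shows no discs left over, and the bottle, crate and screwdriver look unmoved. I judged that by eye, because a pixel difference against the first picture (13 to 16 grey levels) settled nothing.

**Checks that disagreed:**
- **Post height:** one straight-down view fell between the two posts. An oblique view matched 68 mm to within a pixel, and a second was nearer 68 than 80.
- **Top camera:** its positions came out 6 to 10 mm short in x compared with the wrist camera, so I used the wrist camera throughout.

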